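Spread a snap ring over a spindle stub

ROBOT

A 6-joint arm with a two-finger parallel gripper is mounted at the origin on the work surface. World frame = base frame: x ahead of the robot, y to its left, z up, the work surface at z = 0. Lengths are in mm, angles in degrees, forces in N, time in s.
With the tool pointing down it reaches from about 300 to 850 mm from the base axis. Payload 4.2 kg.
Tool frame: the origin (TCP) lies on the front face of the gripper's body, between the roots of the fingers; the fingertips stand 78 mm ahead of it and the grasp point (between the pads) lies 60 mm ahead of it; x points along the fingers, y is the direction in which the jaws open and shut, and the axes are right-handed (so a half turn about x gives the same grasp; the last joint's range is limited). The gripper opens to 91 mm and grips with 3 to 60 N. Pads are 32 mm wide; open, the fingers measure 118 mm over their backs; the gripper's body (76 mm by 178 mm) begins 60 mm behind the grasp point.
Start: joints at [67.552, 18.312, 89.639, -0, 72.044, -1.146], TCP at [208.894, 535.722, 292.276] pointing down, gripper open.
Joint ranges: [-177.97, 177.97], [-48.28, 115.42], [12.27, 149.76], [-77.06, 257.06], [2.81, 150.46], [-146.56, 146.56]. Speed limits (degrees/s): [147.25, 147.25, 180, 180, 180, 180].

INTERFACE

Orientations are given as [roll, pitch, yaw] about the fixed x, y, z axes, in that order (R = Rz(yaw) Ry(pitch) Rx(roll)).
In Python, from workcell import status, viewer, env gives the robot as it stands. The module is installed in compiled form; this text tells all that it offers.
- The arm moves only by the tool move_arm, never from a script. Its argument "moves" is a list of rows, each a list of 3 entries, a list of its own where there are three numbers: the shift along the tool's x, y, z in cm, then the turn about the tool's x in rad, then the gripper's target within -1 to 1 (fully open at 1, half-way at 0, shut at -1). A call has 1 to 20 rows; each row is the pose to reach, as a shift and turn from the pose commanded when the call began, along the tool's axes at that moment; what a row does not reach only later rows make up. A row lasts 1/8 s, in which the tool goes at most 62.5 mm and 10.7 degrees, less where a joint would pass 70% of its speed; a pose out of reach is approached as far as the arm can. A call with a gripper value outside its range is refused whole. The fingers move at their own pace and stop on an object; "force" is the grip in N (left out, the last holds). Time passes only in rows, so rows that repeat a pose let the fingers close. It gives the time, the measured TCP pose, the force and the opening at its end, in the units of the state.
- status.state(): the state, without advancing time (a new reading comes with each control period).
- viewer.grab_frame(name): name is "side" or "top"; returns the picture (420x560x3 uint8, red, green, blue); there is no depth.
- viewer.get_calibration(name): a dict with "camera_matrix" (3x3 intrinsics, pixels), "eye" and "rotation" of the camera in the world. Camera axes: x right, y down, z forward; pixel columns grow to the right and rows downward; lengths in mm; the calibration is good to about 2 mm. A picture is of the moment at which its call begins. get_calibration takes no time and is no camera call.
- env.job_done(): hands the job in, once; it reports no verdict.
The state is a dict: "time_s": time; "qpos": joint angles; "qvel": joint speeds; "effort": joint torques, N m; "ee_pos": TCP position; "ee_rot": TCP orientation; "force": force on the tool from outside, world axes, zero at the start; "torque": the same for the moment, N m; "gripper_width": finger opening in mm.
Only numpy, scipy, OpenCV 4.12 (cv2) and the standard library are available. Lean on these libraries where they do the work, as an engineer would, in place of code of your own. Each camera call takes 0.05 s, during which the arm holds its last target.

TASK

One of the three snap rings on the rack fits the groove in the upright spindle stub: take the spreading pliers out of their holder, pick that ring up on the tips, and lower it, spread, over the stub until it is level with the groove. Finish still squeezing the pliers and holding the ring level there, spread around the stub and carried by the pliers alone, ring and pliers clear of the stub. Leave the other two rings and the loose parts on the plate where they are.

Things in the scene. Friction and masses are not known exactly. Their poses are not given: they have to be found in the camera images.
- pliers: Spreading pliers standing tips down in the holder, loose, 0.18 kg, 170 mm tall. Squeezing the rubber grips on top spreads the tips against a spring. Origin: midway between the tips, at the top of their lips when squeezed. z up; x: the way the bent tips point (to the ring's back in use); y: line along which grips and tips move. Levers and feet at x -26 to -8 mm, feet down to z -8 mm; pivot at z 80.
- pliers_tips (a point): The pliers' origin again. Each tip: a stem (x -4 to 4 mm) with, outside, a 3 mm lip below and a shoulder above; a ring end sits in the 7 mm high notch between. Relaxed: stems 10 mm apart over their outer faces, lips 16 mm, shoulders 25 mm; lip tops 3.5 mm, lip undersides 8 mm below the origin, shoulder undersides 2.5 to 5 mm above. Squeezed: faces 46 mm apart, lip tops at 0, shoulders at 7 mm.
- pliers_grip (a point): Midway between the rubber grips: x -14 mm, z 150 mm from the pliers' origin. Grips 18 mm wide in x, 32 mm high; outsides 56 mm apart here relaxed (61 at the top, 47 at the bottom), 26 mm squeezed. Takes 6 N at first, about 19 N at the stop with a ring on; the spring keeps the grips against the fingers as they open. The pliers may shift some mm along the fingers while squeezed.
- pliers_left (a joint): Turn of the pliers' levers (both turn alike): 0 relaxed, 0.22 rad fully squeezed (stop).
- holder: Grey block, 64 mm (x) by 70 mm (y) by 48 mm high, fixed, with a rectangular pocket 36 by 40 mm in which the pliers stand on its floor at 8 mm. Origin: centre of its underside.
- rack: Aluminium block, 85 mm (x) by 270 mm (y) by 30 mm high, fixed, with a 12 mm high ridge along its back (+x) edge. Three rings lie on it in a row along y, 88 mm apart, in any order, their mouths 9 mm out over the front (-x) edge. Origin: centre of its underside.
- ring_m: Steel snap ring, relaxed 42 mm inside, 52 mm outside diameter, 5 mm thick, flat on the rack, mouth over its front edge. Origin: on the underside, midway between its ends (in the mouth); +x to its centre (27 mm) and back (50.5 mm), z up. Ends are lugs 12 mm long (x -6 to 6), 7 mm wide, 23 mm apart (2 mm less at their -x end). 
- ring_m_left (a joint): Opening of each arm of the middle ring (two stiff arms hinged at the back with a spring, opening alike; 4 to 7 N at the lugs): 0 relaxed, about 0.235 rad when the pliers are fully squeezed; the stub passes through above about 0.16 rad, with about 2 mm to spare all round at 0.23.
- ring_m_centre (a point): Centre of the middle ring as relaxed, at half its thickness, fixed to its back. With the ring spread, the room inside is best centred 3.5 mm from here towards the mouth (-x of the ring).
- ring_s: Steel snap ring, relaxed 30 mm inside, 40 mm outside diameter, 5 mm thick, flat on the rack, mouth over its front edge. Origin: on the underside, midway between its ends (in the mouth); +x to its centre (21 mm) and back (38.5 mm), z up. Ends are lugs 12 mm long (x -6 to 6), 7 mm wide, 23 mm apart (2 mm less at their -x end). 
- ring_l: Steel snap ring, relaxed 54 mm inside, 64 mm outside diameter, 5 mm thick, flat on the rack, mouth over its front edge. Origin: on the underside, midway between its ends (in the mouth); +x to its centre (33 mm) and back (62.5 mm), z up. Ends are lugs 12 mm long (x -6 to 6), 7 mm wide, 23 mm apart (2 mm less at their -x end). 
- stub: Upright steel spindle stub, fixed: round foot 90 mm across and 12 mm high, collar 60 mm across up to 34 mm, then a shaft 44 mm across up to its chamfered top at 91 mm, with one groove. Origin: centre of its underside, z up the axis.
- groove (a point): Point on the stub's axis at the middle of the groove's height: 65 mm above the plate. The groove runs from 60 to 70 mm, 42 mm across, darker than the shaft.
- collet_a: Loose steel collet, 33 mm across, 41 mm high, leave it alone. Origin: centre of its underside.
- collet_b: Another such collet, leave it alone.
- collet_c: Another such collet, leave it alone.
- sleeve: Loose steel sleeve, end on, 40 mm across, 30 mm high, leave it alone. Origin: centre of its underside.
- clamp_nut: Loose dark clamping nut, 48 mm across, 18 mm high, leave it alone. Origin: centre of its underside.
- spanner: Loose spanner, 170 mm long, leave it alone.
Mind the look-alikes: they are no part of the job. What is shaped like the pliers but blue is not meant. What is shaped like the ring_m but green is not meant.

How it is judged:
By the outcome, as a careful person would: the job done as asked, in the order asked, and still so for the second after the job is handed in, while the arm keeps its last pose, push and grip.
It also fails if it takes over 58 s, if anything falls off the work surface, if the arm or the gripper's body presses on something with over 40 N, if the wrist force passes 120 N, or if a joint passes its speed limit or range.

## Working session

There is one attempt and no reset: what is moved stays moved. The work goes in short steps, Python scripts to look and compute and a tool call to move; the robot and the scene stay as the last step left them, time stands still between calls to the robot, and variables do not carry over. Pictures are saved under pics/ and viewed, and the job is handed in when it is done.

Besides the shell and the picture viewer there is one more tool, called after "Call:" as name(argument=value, ...), one argument or row to a line, values as JSON. move_arm: Moves the arm, as the interface text tells. Its arguments: {"type":"object","properties":{"moves":{"type":"array","items":{"type":"array"}},"force":{"type":"number"}},"required":["moves"]}

```bash
mkdir -p pics; cat > h.py <<'E'
import numpy as np, cv2
from workcell import status, viewer, env
def cal(n):
    c=viewer.get_calibration(n); return np.array(c["camera_matrix"]),np.array(c["eye"],float),np.array(c["rotation"])
def grab(n,f=None):
    im=np.array(viewer.grab_frame(n))
    if f: cv2.imwrite('pics/'+f+'.png',im[:,:,::-1])
    return im
def ray(n,u,v):
    K,e,R=cal(n); d=R@np.linalg.inv(K)@np.array([u,v,1.]); return e,d/np.linalg.norm(d)
def onz(n,u,v,z):
    e,d=ray(n,u,v); return e+d*(z-e[2])/d[2]
def proj(n,p):
    K,e,R=cal(n); q=K@(R.T@(np.array(p,float)-e)); return q[:2]/q[2]
E
python3 - <<'E'
from h import *
for n in('top','side'):
    grab(n,n+'0'); K,e,R=cal(n); print(n,K.round(1).tolist(),e.round(1),R.round(3).tolist())
s=status.state(); print(s)
E
```

```text
top [[509.5, 0.0, 279.9], [0.0, 509.5, 213.4], [0.0, 0.0, 1.0]] [ 335.1  -52.5 1372.8] [-168.711, -0.625, -89.002]
side [[507.7, 0.0, 280.8], [0.0, 507.7, 214.8], [0.0, 0.0, 1.0]] [292.3 691.2 789.4] [-130.052, -0.653, -158.604]
{'time_s': 0.1, 'qpos': array([ 6.75512948e+01,  1.83499986e+01,  8.96986091e+01,  2.39836649e-03,
        7.20456436e+01, -1.14540434e+00]), 'qvel': array([-0.1188811 , -0.09385841, -0.19656579, -0.10114677, -0.0732964 ,
       -0.0695228 ]), 'effort': array([-2.33179062e-04, -4.13336170e+01, -2.32509041e+01,  7.31726387e-02,
        4.22317442e-02, -4.25776363e-05]), 'ee_pos': array([208.76169931, 535.41719041, 291.48947459]), 'ee_rot': array([ -92.53137056,   89.9057211 , -113.83541263]), 'force': array([0.01451726, 0.4370513 , 0.33153071]), 'torque': array([ 1.85505749e-02, -1.36922360e-02,  3.69609670e-05]), 'gripper_width': 91.42685245728572}
```

```bash
cat >> h.py <<'E'
from scipy.spatial.transform import Rotation as Ro
def RM(rpy): return Ro.from_euler('xyz',rpy,degrees=True).as_matrix()
def cal(n):
    c=viewer.get_calibration(n); return np.array(c["camera_matrix"]),np.array(c["eye"],float),RM(c["rotation"])
E
python3 - <<'E'
from h import *
for n in('top','side'):
    print(cal(n)[2].round(2).tolist(), proj(n,[500,0,0]))
print(RM(status.state()['ee_rot']).round(3))
E
```

```text
[[0.02, -0.98, 0.2], [-1.0, -0.02, -0.01], [0.01, -0.2, -0.98]] [255.9916708  252.66593061]
[[-0.93, -0.24, 0.27], [-0.36, 0.6, -0.72], [0.01, -0.77, -0.64]] [304.70563912 282.82214078]
[[-0.001  0.363  0.932]
 [-0.002  0.932 -0.363]
 [-1.    -0.002 -0.   ]]
```

View pics/top0.png

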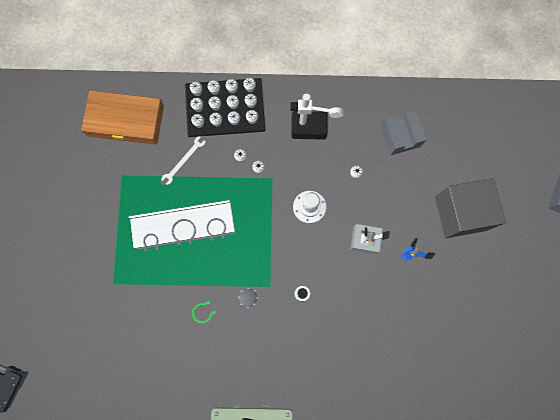

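View pics/side0.png

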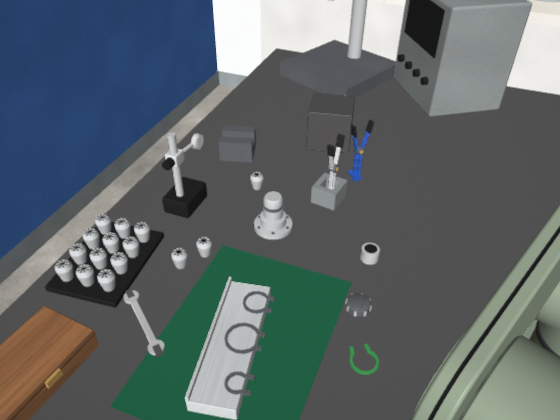

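```bash
python3 - <<'E'
from h import *
t=cv2.imread('pics/top0.png'); s=cv2.imread('pics/side0.png')
def z(im,x,y,w,h,k,f): cv2.imwrite('pics/'+f+'.png',cv2.resize(im[y:y+h,x:x+w],None,fx=k,fy=k,interpolation=cv2.INTER_CUBIC))
z(t,120,190,130,70,6,'zr'); z(t,285,180,130,90,6,'zp'); z(s,240,110,150,140,4,'zs'); z(s,180,270,110,150,4,'zsr')
E
```

```text
(no output)
```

View pics/zr.png

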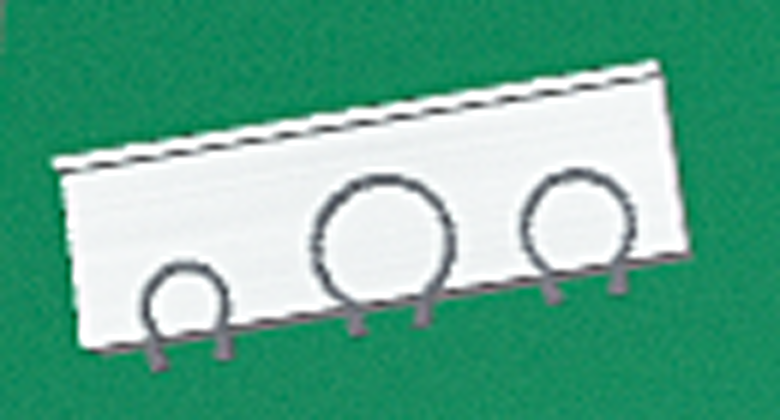

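View pics/zp.png

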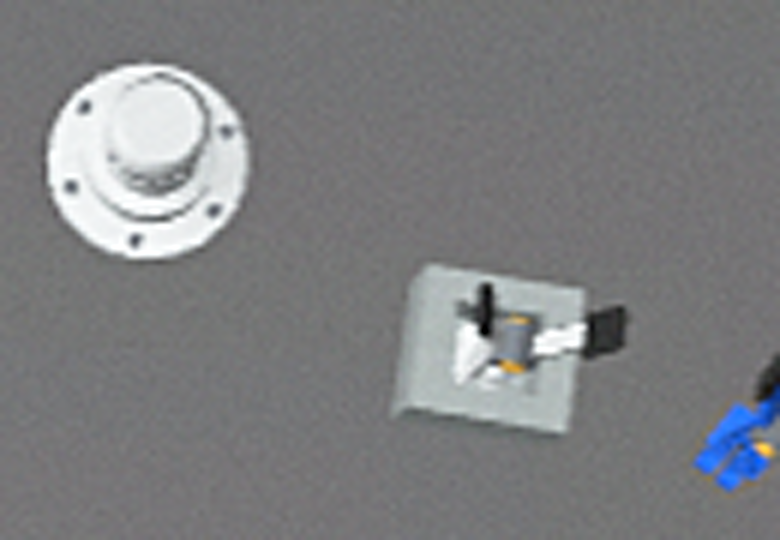

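View pics/zs.png

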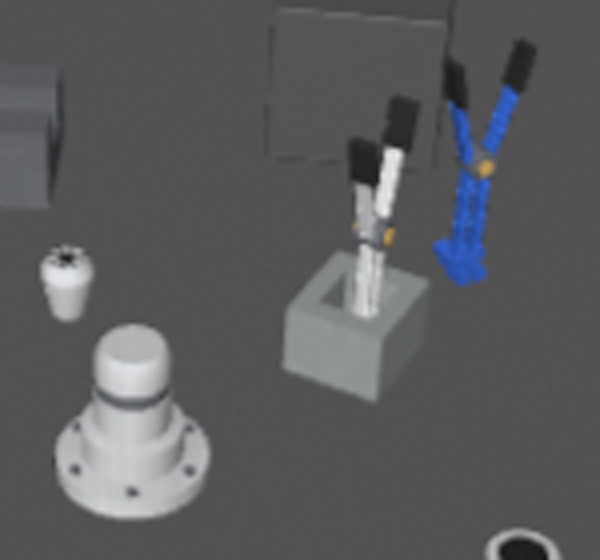

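View pics/zsr.png

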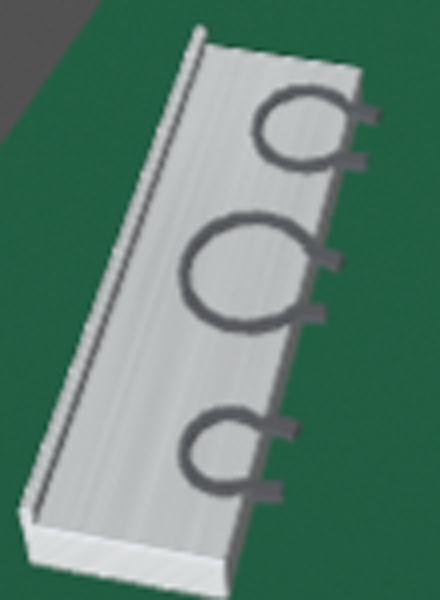

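```bash
python3 - <<'E'
from h import *
t=cv2.imread('pics/top0.png'); s=cv2.imread('pics/side0.png')
def z(im,x,y,w,h,k,f): cv2.imwrite('pics/'+f+'.png',cv2.resize(im[y:y+h,x:x+w],None,fx=k,fy=k,interpolation=cv2.INTER_LANCZOS4))
z(t,345,215,50,45,13,'zp2'); z(s,305,125,50,90,6,'zs2')
E
```

```text
(no output)
```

View pics/zp2.png

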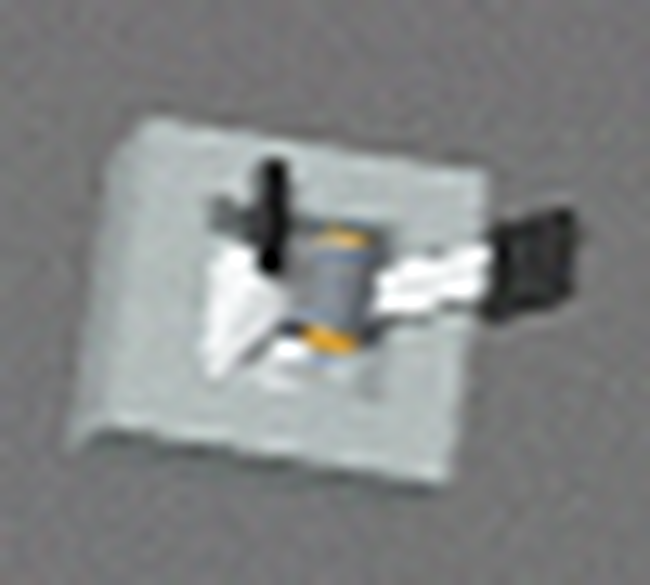

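View pics/zs2.png

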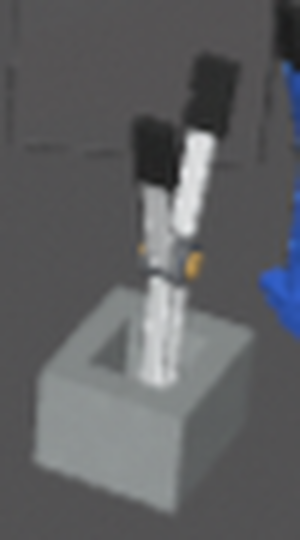

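```bash
cat >> h.py <<'E'
def tri(a,b):
    e1,d1=ray('top',*a); e2,d2=ray('side',*b)
    A=np.stack([d1,-d2],1); t=np.linalg.lstsq(A,e2-e1,rcond=None)[0]
    p,q=e1+d1*t[0],e2+d2*t[1]; return (p+q)/2,np.linalg.norm(p-q)
E
python3 - <<'E'
from h import *
T=lambda x,y:(345+x/13-.46,215+y/13-.46); S=lambda x,y:(305+x/6-.42,125+y/6-.42)
for n,a,b in [('pin -x',T(330,340),S(195,264)),('pin +x',T(340,238),S(143,250)),
 ('gripR',T(535,262),S(212,95)),('gripL',T(270,215),S(153,152))]:
    p,e=tri(a,b); print(n,p.round(1),e.round(1))
c=[onz('top',*T(*q),48) for q in [(145,120),(490,175),(450,482),(108,432)]]
for q in c: print(q.round(1))
print(np.mean(c,0))
print('edges',[ (np.degrees(np.arctan2(*(c[(i+1)%4]-c[i])[1::-1])).round(1), np.linalg.norm(c[(i+1)%4]-c[i]).round(1)) for i in range(4)])
S2=[onz('side',*S(*q),48) for q in [(120,288),(255,332),(183,412),(40,375)]]
for q in S2: print(q.round(1))
print(np.mean(S2,0))
# stub foot / shaft top
g=lambda x,y:(285+x/6-.42,180+y/6-.42)
print('foot',onz('top',*g(149,161),12),'top',onz('top',*g(157,120),91))
gs=lambda x,y:(240+x/4-.37,110+y/4-.37)
print('foot s',onz('side',*gs(132,445),12),'top',onz('side',*gs(134,348),91))
E
```

```text
pin -x [ 524.5 -291.5   94.9] 0.0
pin +x [ 545.8 -293.8   94.3] 2.0
gripR [ 530.8 -318.6  156.2] 0.1
gripL [ 539.2 -269.   157.1] 1.3
[ 575.9 -263.4   48. ]
[ 565.9 -333.5   48. ]
[ 503. -324.   48.]
[ 511.9 -255.2   48. ]
[ 539.1798278  -294.00406133   48.        ]
edges [(np.float64(-98.1), np.float64(70.8)), (np.float64(171.5), np.float64(63.6)), (np.float64(82.7), np.float64(69.4)), (np.float64(-7.3), np.float64(64.6))]
[ 564.4 -328.9   48. ]
[ 503.2 -320.1   48. ]
[ 515.2 -256.8   48. ]
[ 576.  -258.5   48. ]
[ 539.68299235 -291.07693101   48.        ]
foot [ 628.20105169 -142.99251745   12.        ] top [ 629.29319979 -141.07509507   91.        ]
foot s [ 631.20051473 -145.24410523   12.        ] top [ 626.93572591 -137.50190182   91.        ]
```

```bash
cat > ring.py <<'E'
from h import *
from scipy.optimize import least_squares
def run(n,im,roi,thr=140,z=35):
    x,y,w,h=roi
    g=cv2.cvtColor(im,cv2.COLOR_RGB2GRAY)[y:y+h,x:x+w]
    k=6; G=cv2.resize(g,None,fx=k,fy=k,interpolation=cv2.INTER_CUBIC)
    H=cv2.resize(im[y:y+h,x:x+w],None,fx=k,fy=k,interpolation=cv2.INTER_CUBIC).astype(int)
    m=((G<thr)&(abs(H[:,:,1]-H[:,:,0])<25)).astype(np.uint8)
    return m,k,G
E
python3 - <<'E'
from ring import *
im={n:cv2.imread(f'pics/{n}0.png')[:,:,::-1].copy() for n in('top','side')}
rois={'top':(203,212,28,32),'side':(238,288,42,28)}
for n in rois:
    m,k,G=run(n,im[n],rois[n]); cv2.imwrite(f'pics/m{n}.png',np.hstack([m*255,G]))
    print(m.shape)
E
```

```text
(192, 168)
(168, 252)
```

View pics/mtop.png

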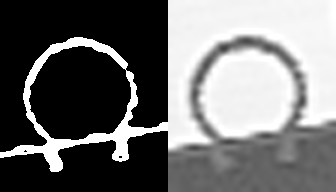

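View pics/mside.png

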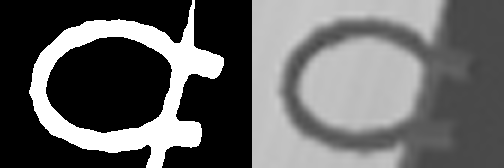

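```bash
python3 - <<'E'
from ring import *
im={n:cv2.imread(f'pics/{n}0.png')[:,:,::-1].copy() for n in('top','side')}
rois={'top':(203,212,28,32),'side':(238,288,42,28)}
C={}
for n in rois:
    m,k,G=run(n,im[n],rois[n]); ys,xs=np.nonzero(m)
    keep= ys<122 if n=='top' else xs<165
    pts=np.array([onz(n,rois[n][0]+(x+.5)/k-.5,rois[n][1]+(y+.5)/k-.5,34)[:2] for x,y in zip(xs[keep],ys[keep])])
    # equal-angle weighting irrelevant
    f=lambda p:np.hypot(*(pts-p[:2]).T)-p[2]
    r=least_squares(f,[*pts.mean(0),23.5],loss='soft_l1'); print(n,r.x.round(2),np.std(f(r.x)).round(2)); C[n]=r.x[:2]
# lugs centre
Tp=lambda x,y:(203+x/6-.42,212+y/6-.42); Sp=lambda x,y:(238+x/6-.42,288+y/6-.42)
for n,F,a,b in(('top',Tp,(55,168),(121,157)),('side',Sp,(222,64),(202,133))):
    A=onz(n,*F(*a),34);B=onz(n,*F(*b),34); M=(A+B)/2; d=C[n]-M[:2]
    print(n,'lug ends',A.round(1),B.round(1),np.linalg.norm(A-B).round(1),'mid->c',d.round(1),np.hypot(*d).round(1),np.degrees(np.arctan2(d[1],d[0])).round(1))
# rack corners top view (zr) at z=30
Z=lambda x,y:(120+x/6-.42,190+y/6-.42)
fl,fr=onz('top',*Z(82,350),30),onz('top',*Z(690,250),30)
bl,br=onz('top',*Z(52,160),42),onz('top',*Z(655,62),42)
print(fl,fr,bl,br); print('yaw',[np.degrees(np.arctan2(-(p-q)[0],(p-q)[1])).round(2) for p,q in((fl,fr),(bl,br))],np.linalg.norm(fl-fr),np.linalg.norm(bl-br))
Z=lambda x,y:(180+x/4-.37,270+y/4-.37)
fl,fr=onz('side',*Z(228,556),30),onz('side',*Z(360,68),30)
bl,br=onz('side',*Z(20,516),42),onz('side',*Z(200,27),42)
print(fl,fr,bl,br); print('yaw',[np.degrees(np.arctan2(-(p-q)[0],(p-q)[1])).round(2) for p,q in((fl,fr),(bl,br))],np.linalg.norm(fl-fr),np.linalg.norm(bl-br))
print('blue',onz('top',435,258,160),onz('top',415,243,160))
E
```

```text
top [561.71 107.25  23.57] 1.03Traceback (most recent call last):
  File "<stdin>", line 8, in <module>
  File "h.py", line 12, in onz
    e,d=ray(n,u,v); return e+d*(z-e[2])/d[2]
        ~~~^^^^^^^
  File "h.py", line 10, in ray
    K,e,R=cal(n); d=R@np.linalg.inv(K)@np.array([u,v,1.]); return e,d/np.linalg.norm(d)
          ~~~^^^
  File "h.py", line 18, in cal
    c=viewer.get_calibration(n); return np.array(c["camera_matrix"]),np.array(c["eye"],float),RM(c["rotation"])
ValueError: time passes only in moves, steps and waits
```

```bash
cat >> h.py <<'E'
import json,os
def cal(n,_c={}):
    if not _c:
        if os.path.exists('cal.json'): _c.update(json.load(open('cal.json')))
        else:
            for q in('top','side'):
                c=viewer.get_calibration(q); _c[q]={k:np.array(v).tolist() for k,v in c.items()}
            json.dump(_c,open('cal.json','w'))
    c=_c[n]; return np.array(c["camera_matrix"]),np.array(c["eye"],float),RM(c["rotation"])
E
cat > m1.py <<'E'
from ring import *
im={n:cv2.imread(f'pics/{n}0.png')[:,:,::-1].copy() for n in('top','side')}
rois={'top':(203,212,28,32),'side':(238,288,42,28)}
C={}
for n in rois:
    m,k,G=run(n,im[n],rois[n]); ys,xs=np.nonzero(m)
    keep= ys<122 if n=='top' else xs<165
    pts=np.array([onz(n,rois[n][0]+(x+.5)/k-.5,rois[n][1]+(y+.5)/k-.5,34)[:2] for x,y in zip(xs[keep],ys[keep])])
    f=lambda p:np.hypot(*(pts-p[:2]).T)-p[2]
    r=least_squares(f,[*pts.mean(0),23.5],loss='soft_l1'); print(n,r.x.round(2),np.std(f(r.x)).round(2)); C[n]=r.x[:2]
Tp=lambda x,y:(203+x/6-.42,212+y/6-.42); Sp=lambda x,y:(238+x/6-.42,288+y/6-.42)
for n,F,a,b in(('top',Tp,(55,168),(121,157)),('side',Sp,(222,64),(202,133))):
    A=onz(n,*F(*a),34);B=onz(n,*F(*b),34); M=(A+B)/2; d=C[n]-M[:2]
    print(n,'lug ends',A.round(1),B.round(1),np.linalg.norm(A-B).round(1),'mid->c',d.round(1),np.hypot(*d).round(1),np.degrees(np.arctan2(d[1],d[0])).round(1))
Z=lambda x,y:(120+x/6-.42,190+y/6-.42)
def rep(n,a,b,c,d):
    fl,fr,bl,br=onz(n,*a,30),onz(n,*b,30),onz(n,*c,42),onz(n,*d,42)
    print(fl.round(1),fr.round(1),bl.round(1),br.round(1)); print('yaw',[np.degrees(np.arctan2(-(p-q)[0],(p-q)[1])).round(2) for p,q in((fl,fr),(bl,br))],np.linalg.norm(fl-fr),np.linalg.norm(bl-br))
rep('top',Z(82,350),Z(690,250),Z(52,160),Z(655,62))
Z=lambda x,y:(180+x/4-.37,270+y/4-.37)
rep('side',Z(228,556),Z(360,68),Z(20,516),Z(200,27))
print('blue',onz('top',435,258,160),onz('top',415,243,160))
E
python3 m1.py; python3 -c "from h import *;print(status.state()['time_s'])"
```

```text
top [561.71 107.25  23.57] 1.03
side [561.24 110.51  23.92] 2.96
top lug ends [528.5 116.7  34. ] [534.   87.8  34. ] 29.4 mid->c [30.5  5. ] 30.9 9.3
side lug ends [531.9  89.4  34. ] [527.2 117.9  34. ] 29.0 mid->c [31.7  6.9] 32.5 12.2
[502.9 323.5  30. ] [552.7  57.4  30. ] [585.6 339.5  42. ] [635.3  75.   42. ]
yaw [np.float64(10.59), np.float64(10.64)] 270.634471941108 269.1655377268437
[503.7 321.4  30. ] [553.5  62.   30. ] [584.6 342.5  42. ] [633.7  76.7  42. ]
yaw [np.float64(10.86), np.float64(10.46)] 264.0886819723752 270.31456356329466
blue [ 475.98615379 -434.6982242   160.        ] [ 511.30294189 -387.9429096   160.        ]
0.1
```

```bash
cat >> h.py <<'E'
def plan(x,y,z,yaw):
    """yaw: world yaw of tool y axis; prints shift in cm along tool axes and turn rad"""
    s=status.state(); R=RM(s['ee_rot']); p=np.array(s['ee_pos'])
    cur=np.degrees(np.arctan2(R[1,1],R[0,1])); d=R.T@(np.array([x,y,z])-p)
    print('t',round(s['time_s'],2),'pos',p.round(1),'yaw',cur.round(2),'tilt',np.degrees(np.arccos(-R[2,0])).round(2),'w',s['gripper_width'].round(1) if hasattr(s['gripper_width'],'round') else s['gripper_width'],'F',np.round(s['force'],1))
    print('shift cm',(d/10).round(2).tolist(),'turn rad',round(-np.radians(yaw-cur),4))
E
python3 -c "
from h import *
plan(535.3,-293.2,300,82)"
```

```text
t 0.1 pos [208.8 535.4 291.5] yaw 68.7 tilt 0.09 w 91.42685245728572 F [0.  0.4 0.3]
shift cm [-0.75, -65.34, 60.53] turn rad -0.2322
```

Call:
move_arm(
  moves=[
    [[-0.75, -65.3, 60.5], -0.23, 1],
    [[-0.75, -65.3, 60.5], -0.23, 1],
    [[-0.75, -65.3, 60.5], -0.23, 1],
    [[-0.75, -65.3, 60.5], -0.23, 1],
    [[-0.75, -65.3, 60.5], -0.23, 1],
    [[-0.75, -65.3, 60.5], -0.23, 1],
    [[-0.75, -65.3, 60.5], -0.23, 1],
    [[-0.75, -65.3, 60.5], -0.23, 1],
    [[-0.75, -65.3, 60.5], -0.23, 1],
    [[-0.75, -65.3, 60.5], -0.23, 1],
    [[-0.75, -65.3, 60.5], -0.23, 1],
    [[-0.75, -65.3, 60.5], -0.23, 1],
    [[-0.75, -65.3, 60.5], -0.23, 1],
    [[-0.75, -65.3, 60.5], -0.23, 1],
    [[-0.75, -65.3, 60.5], -0.23, 1],
    [[-0.75, -65.3, 60.5], -0.23, 1],
    [[-0.75, -65.3, 60.5], -0.23, 1],
    [[-0.75, -65.3, 60.5], -0.23, 1],
  ],
)

```text
time_s: 2.35
ee_pos: [535.0, -290.9, 300.2]
ee_rot: [73.0, 90.0, 65.0]
force: [-0.1, -0.4, -0.1]
gripper_width: 91.0
```

```bash
python3 - <<'E'
from h import *
grab('top','t1'); im=cv2.imread('pics/t1.png')
plan(535.3,-293.2,226,82)
im2=grab('side','s1')
a=cv2.resize(im[180:290,310:440],None,fx=3,fy=3); b=cv2.resize(im2[90:220,280:400,::-1],None,fx=3,fy=3)
h=390; c=np.zeros((h,750,3),np.uint8); c[:330,:390]=a; c[:390,390:750]=b; cv2.imwrite('pics/c1.png',c)
E
```

```text
t 2.4 pos [ 535.1 -291.1  300.2] yaw 81.96 tilt 0.02 w 91.24821016988503 F [ 0.3 -0.8  0.5]
shift cm [7.42, -0.21, 0.05] turn rad -0.0007
```

View pics/c1.png

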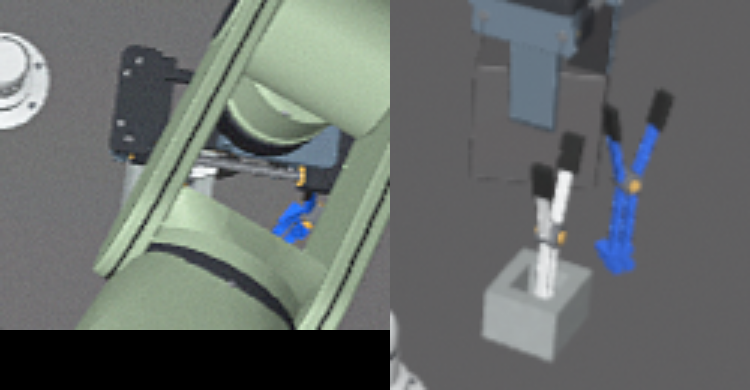

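Call:
move_arm(
  moves=[
    [[3.0, -0.2, 0.05], 0, 1],
    [[5.5, -0.2, 0.05], 0, 1],
    [[7.0, -0.2, 0.05], 0, 1],
    [[7.4, -0.2, 0.05], 0, 1],
    [[7.4, -0.2, 0.05], 0, 1],
  ],
)

```text
time_s: 3.08
ee_pos: [535.8, -294.5, 226.3]
ee_rot: [-14.7, 89.9, -22.8]
force: [0.9, 0.7, 0.3]
gripper_width: 91.2
```

```bash
python3 - <<'E'
from h import *
im2=grab('side','s2')
plan(535.3,-293.2,226,82)
cv2.imwrite('pics/c2.png',cv2.resize(im2[90:220,280:400,::-1],None,fx=5,fy=5,interpolation=cv2.INTER_CUBIC)[:600])
E
```

```text
t 3.12 pos [ 536.  -294.7  226.6] yaw 81.88 tilt 0.1 w 90.5166570880374 F [0.5 0.5 0.3]
shift cm [0.06, 0.14, -0.09] turn rad -0.0021
```

View pics/c2.png

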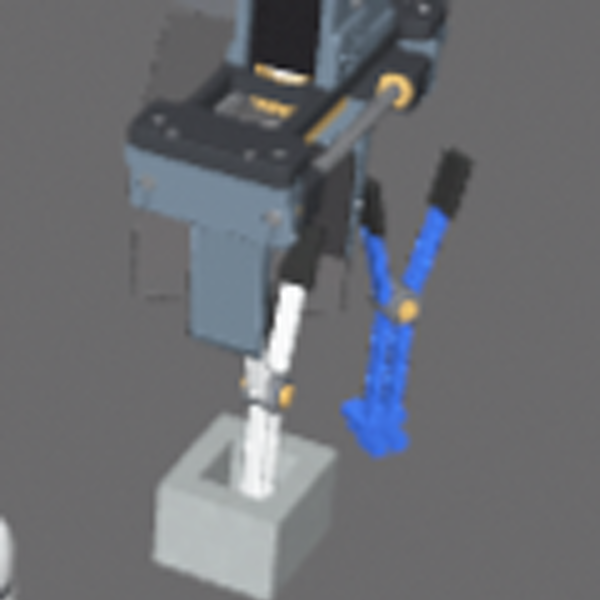

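Call:
move_arm(
  moves=[
    [[0, 0.14, -0.06], 0, 0.5],
    [[0, 0.14, -0.06], 0, 0.3],
    [[0, 0.14, -0.06], 0, 0.2],
    [[0, 0.14, -0.06], 0, 0.14],
    [[0, 0.14, -0.06], 0, 0.14],
    [[0, 0.14, -0.06], 0, 0.14],
    [[0, 0.14, -0.06], 0, 0.14],
  ],
  force=20,
)

```text
time_s: 4.0
ee_pos: [535.7, -294.0, 227.0]
ee_rot: [-41.2, 89.8, -49.3]
force: [-0.1, -2.2, 4.8]
gripper_width: 52.0
```

```bash
python3 - <<'E'
from h import *
plan(535.3,-293.2,316,82)
E
```

```text
t 4.0 pos [ 535.7 -294.   227. ] yaw 81.89 tilt 0.21 w 52.0112575135132 F [-0.1 -2.2  4.8]
shift cm [-8.9, 0.05, -0.02] turn rad -0.0019
```

Call:
move_arm(
  moves=[
    [[-1.0, 0.05, 0], 0, 0.14],
    [[-3.0, 0.05, 0], 0, 0.14],
    [[-5.0, 0.05, 0], 0, 0.14],
    [[-7.0, 0.05, 0], 0, 0.14],
    [[-9.0, 0.05, 0], 0, 0.14],
    [[-10.0, 0.05, 0], 0, 0.14],
    [[-10.0, 0.05, 0], 0, 0.14],
    [[-10.0, 0.05, 0], 0, 0.14],
  ],
)

```text
time_s: 5.0
ee_pos: [534.9, -292.3, 324.6]
ee_rot: [152.0, 89.9, 143.8]
force: [-0.9, -0.4, -1.8]
gripper_width: 52.1
```

```bash
python3 - <<'E'
from h import *
im2=grab('side','s3')
plan(535.3,-293.2,316,82)
cv2.imwrite('pics/c3.png',cv2.resize(im2[80:220,280:400,::-1],None,fx=4,fy=4,interpolation=cv2.INTER_CUBIC)[:600])
E
```

```text
t 5.05 pos [ 534.9 -292.3  324.6] yaw 81.87 tilt 0.13 w 51.98800536843945 F [ 0.5 -0.2 -2.3]
shift cm [0.86, -0.08, 0.06] turn rad -0.0022
```

View pics/c3.png

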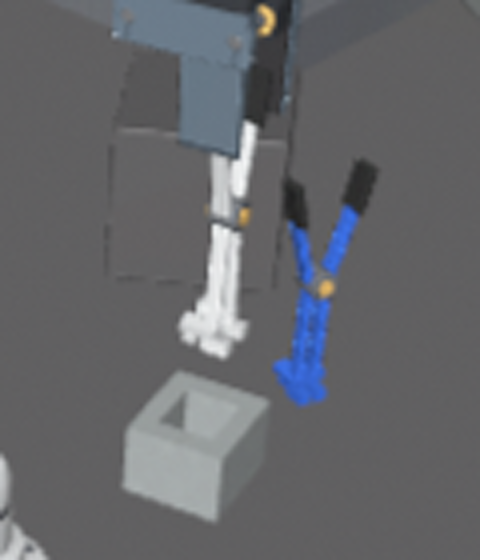

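```bash
python3 - <<'E'
from h import *
plan(521.2,100.8,324.6,100.6)
E
```

```text
t 5.05 pos [ 534.9 -292.3  324.6] yaw 81.87 tilt 0.13 w 51.98800536843945 F [ 0.5 -0.2 -2.3]
shift cm [0.05, 38.72, -6.91] turn rad -0.3268
```

Call:
move_arm(
  moves=[
    [[0, 3, -0.5], -0.03, 0.14],
    [[0, 7, -1.2], -0.07, 0.14],
    [[0, 11, -2], -0.12, 0.14],
    [[0, 15, -2.7], -0.16, 0.14],
    [[0, 19, -3.4], -0.2, 0.14],
    [[0, 23, -4.1], -0.24, 0.14],
    [[0, 27, -4.8], -0.27, 0.14],
    [[0, 31, -5.5], -0.3, 0.14],
    [[0, 35, -6.2], -0.32, 0.14],
    [[0, 37.5, -6.7], -0.327, 0.14],
    [[0, 38.7, -6.9], -0.327, 0.14],
    [[2, 38.7, -6.9], -0.327, 0.14],
    [[4, 38.7, -6.9], -0.327, 0.14],
    [[4.4, 38.7, -6.9], -0.327, 0.14],
    [[4.4, 38.7, -6.9], -0.327, 0.14],
    [[4.4, 38.7, -6.9], -0.327, 0.14],
  ],
)

```text
time_s: 7.05
ee_pos: [522.1, 100.2, 282.6]
ee_rot: [-1.7, 89.9, 8.9]
force: [-0.7, -0.3, -2.5]
gripper_width: 52.1
```

```bash
python3 - <<'E'
from h import *
a=grab('top','t4'); b=grab('side','s4')
plan(521.2,100.8,281,100.6)
cv2.imwrite('pics/c4.png',cv2.resize(a[150:300,110:310,::-1],None,fx=4,fy=4,interpolation=cv2.INTER_CUBIC)[:600])
cv2.imwrite('pics/d4.png',cv2.resize(b[150:350,180:330,::-1],None,fx=4,fy=4,interpolation=cv2.INTER_CUBIC)[200:800])
E
```

```text
t 7.15 pos [522.  100.3 282.5] yaw 100.6 tilt 0.09 w 52.096666183331706 F [ 0.6 -0.4 -2.5]
shift cm [0.15, 0.07, -0.06] turn rad -0.0
```

View pics/c4.png

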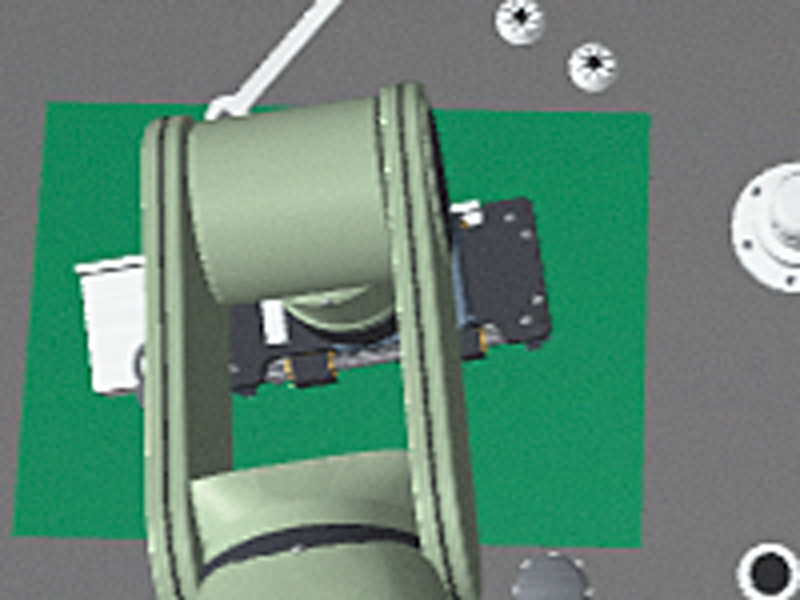

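View pics/d4.png

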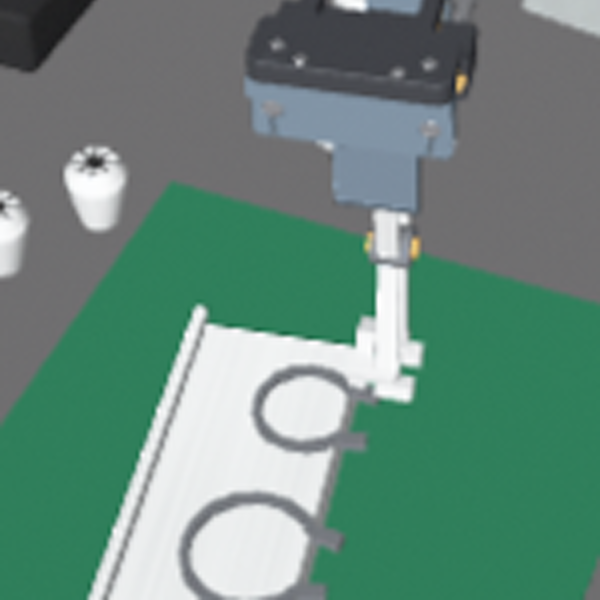

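```bash
cat > ov.py <<'E'
from h import *
def overlay(b,out,crop,k,dx=14,dz=211,ringO=(535.0,103.4),ryaw=10.6,sq=0.03,ringz=30):
    s=status.state(); p=np.array(s['ee_pos']); R=RM(s['ee_rot']); yd=R[:,1]; xd=R[:,2]; zd=-R[:,0]
    if yd[1]<0: yd=-yd
    x0,y0,w,h=crop
    img=cv2.resize(b[y0:y0+h,x0:x0+w,::-1],None,fx=k,fy=k,interpolation=cv2.INTER_CUBIC)
    def P(q): u=proj('side',q); return tuple(int(round(c)) for c in ((u[0]-x0+.5)*k-.5,(u[1]-y0+.5)*k-.5))
    O=p+xd*dx-zd*dz
    th=0.22-sq
    def lev(y,z,sgn): # squeezed coords rel pivot z80 -> rotate inward by th
        zz=z-80; c,s_=np.cos(th),np.sin(th); return sgn*(y*c+zz*s_), 80+zz*c-y*s_
    for sgn in(1,-1):
        for X in(-4,4):
            pts=[]
            for y,z in((23,0),(26,0),(26,-4.5),(23,7),(30.5,7)):
                Y,Z=lev(y,z,sgn); pts.append(P(O+xd*X+yd*Y+zd*Z))
            cv2.line(img,pts[0],pts[1],(0,0,255),1);cv2.line(img,pts[0],pts[3],(0,0,255),1);cv2.line(img,pts[3],pts[4],(0,0,255),1)
    for X in(-26,-8): cv2.circle(img,P(O+xd*X+zd*80),2,(255,0,255),-1)
    c,s_=np.cos(np.radians(ryaw)),np.sin(np.radians(ryaw)); rx=np.array([c,s_,0]);ry=np.array([-s_,c,0]); RO=np.array([*ringO,ringz+5])
    for sg in(1,-1):
        q=[P(RO+rx*X+ry*sg*Y) for X,Y in((-6,10.5),(6,11.5),(6,18.5),(-6,17.5),(-6,10.5))]
        for a,b_ in zip(q,q[1:]): cv2.line(img,a,b_,(0,200,0),1)
    q=[P(RO+rx*(27+26*np.cos(t))+ry*26*np.sin(t)) for t in np.linspace(-2.5,2.5,40)]
    for a,b_ in zip(q,q[1:]): cv2.line(img,a,b_,(0,200,0),1)
    cv2.imwrite('pics/'+out+'.png',img); print('O',O.round(1))
E
python3 - <<'E'
from ov import *
b=cv2.imread('pics/s4.png')[:,:,::-1]
overlay(b,'o4',(230,230,70,90),8 if 0 else 6,)
E
```

```text
O [536.  102.9  71.5]
```

View pics/o4.png

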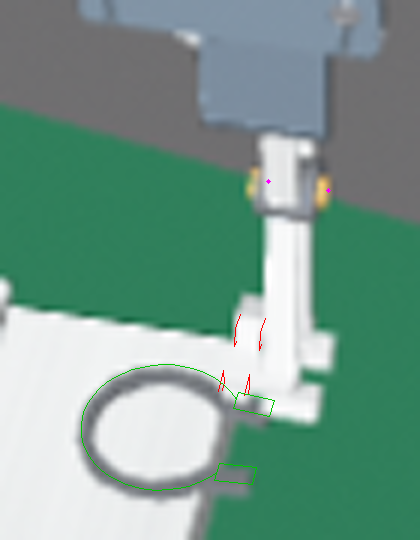

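Call:
move_arm(
  moves=[
    [[0.5, 0, 0], 0, 0.17],
    [[1.2, 0, 0], 0, 0.2],
    [[2.0, 0, 0], 0, 0.2],
    [[2.4, 0, 0], 0, 0.2],
    [[2.4, 0, 0], 0, 0.2],
  ],
)

```text
time_s: 7.78
ee_pos: [521.5, 100.3, 257.2]
ee_rot: [175.8, 89.9, -173.5]
force: [-0.7, -0.1, -2.2]
gripper_width: 54.4
```

```bash
python3 - <<'E'
from ov import *
b=grab('side','s5')
plan(521.2,100.8,258,100.6)
cv2.imwrite('pics/r5.png',cv2.resize(b[255:325,230:310,::-1],None,fx=8,fy=8,interpolation=cv2.INTER_CUBIC))
E
```

```text
t 7.83 pos [521.6 100.4 257.6] yaw 100.61 tilt 0.01 w 54.75403807133116 F [ 0.1 -0.7 -2. ]
shift cm [-0.04, 0.05, -0.03] turn rad 0.0003
```

View pics/r5.png

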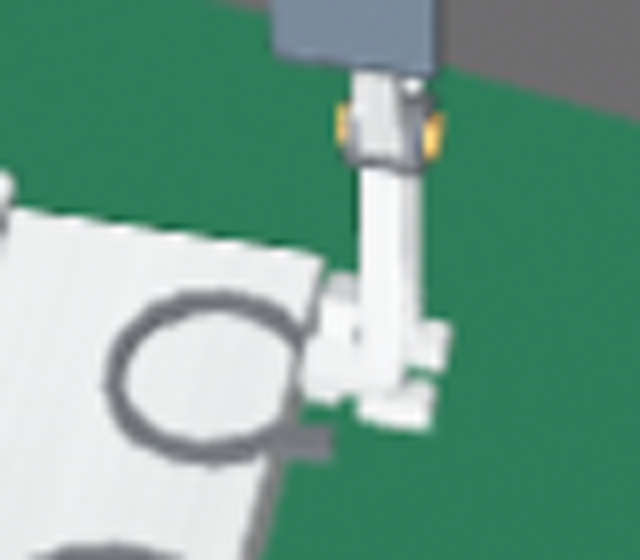

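```bash
python3 - <<'E'
from ov import *
s=status.state(); p=np.array(s['ee_pos']); R=RM(s['ee_rot']); xd=R[:,2]; yd=R[:,1]
xd=xd*np.sign(xd[0]);yd=yd*np.sign(yd[1]); print(xd.round(2),yd.round(2))
F=lambda x,y:(230+x/8-.44,255+y/8-.44)
G=p.copy()
def rel(px,z):
    q=onz('side',*F(*px),z); d=q-G; return q.round(1),(d@xd).round(1),(d@yd).round(1)
z=p[2]-219
for n,px in dict(footnearL=(360,413),footnearR=(431,432),footfarR=(445,371),tipL=(305,397),tipR=(340,403)).items(): print(n,rel(px,z))
# ring: c
for n,px,zz in [('lug near end bottom',(330,460),30),('lug near end top',(330,428),35)]: print(n,rel(px,zz))
E
```

```text
[ 0.98  0.18 -0.  ] [-0.18  0.98  0.  ]
footnearL (array([523.1, 111.2,  38.6]), np.float64(3.5), np.float64(10.3))
footnearR (array([505.5, 110.2,  38.6]), np.float64(-14.0), np.float64(12.6))
footfarR (array([509.1,  91.7,  38.6]), np.float64(-13.9), np.float64(-6.3))
tipL (array([537.1, 111.5,  38.6]), np.float64(17.3), np.float64(8.1))
tipR (array([528.7, 110.1,  38.6]), np.float64(8.8), np.float64(8.3))
lug near end bottom (array([527.1, 120.4,  30. ]), np.float64(9.1), np.float64(18.6))
lug near end top (array([529.1, 115.2,  35. ]), np.float64(10.2), np.float64(13.2))
```

```bash
python3 - <<'E'
from ov import *
s=status.state(); p=np.array(s['ee_pos']); R=RM(s['ee_rot']); xd=R[:,2]; yd=R[:,1]
xd=xd*np.sign(xd[0]);yd=yd*np.sign(yd[1])
b=cv2.imread('pics/s5.png'); g=cv2.cvtColor(b,cv2.COLOR_BGR2GRAY).astype(float)
def rel(u,v,z): d=onz('side',u,v,z)-p; return np.array([d@xd,d@yd])
def cross(a,thr=170):
    o=[]
    for i in range(len(a)-1):
        if (a[i]-thr)*(a[i+1]-thr)<0: o.append((i+(thr-a[i])/(a[i+1]-a[i]),'d' if a[i+1]<a[i] else 'u'))
    return o
for u in (252,255,258,261): 
    c=cross(g[285:320,u]); print(u,[(round(285+i,2),k) for i,k in c])
    if len(c)>=4:
        zs=[35,30,35,30]; 
        for (i,k),z in zip(c,zs): print('   ',rel(u,285+i,z).round(1))
for v in(300,303,306):
    c=cross(g[v,236:272]); print(v,[(round(236+i,2),k) for i,k in c])
    if len(c)>=2:
        for (i,k),z in zip(c[:2],[32.5,32.5]): print('   ',rel(236+i,v,z).round(1))
print(g[306:316,262:274].astype(int))
E
```

```text
252 [(np.float64(291.26), 'd'), (np.float64(294.59), 'u'), (np.float64(309.21), 'd'), (np.float64(312.25), 'u')]
    [ 54.7 -20.6]
    [ 53.9 -16.5]
    [44.4 22.9]
    [43.8 26. ]
255 [(np.float64(291.06), 'd'), (np.float64(293.58), 'u'), (np.float64(309.79), 'd'), (np.float64(312.55), 'u')]
    [ 49.1 -22.3]
    [ 48.7 -20.2]
    [38.6 23.1]
    [38.1 25.6]
258 [(np.float64(290.94), 'd'), (np.float64(293.53), 'u'), (np.float64(309.36), 'd'), (np.float64(312.52), 'u')]
    [ 43.4 -23.8]
    [ 43.  -21.5]
    [33.3 21. ]
    [32.6 24.4]
261 [(np.float64(285.15), 'u'), (np.float64(291.69), 'd'), (np.float64(294.47), 'u'), (np.float64(308.75), 'd'), (np.float64(312.17), 'u')]
    [ 40.9 -39.7]
    [ 38.2 -27.3]
    [ 35.7 -16.1]
    [29.  14.5]
300 [(np.float64(245.56), 'u')]
303 [(np.float64(242.6), 'd'), (np.float64(245.06), 'u'), (np.float64(265.64), 'd'), (np.float64(267.13), 'u')]
    [66.1  9.7]
    [61.5  8.7]
306 [(np.float64(243.52), 'd'), (np.float64(246.7), 'u'), (np.float64(264.74), 'd')]
    [62.6 16.5]
    [56.7 15.3]
[[236 235 215 154 128 117 103  97  98 106 102  98]
 [236 218 173 138 127 113 101 100  99 100  98  98]
 [184 153 130 123 121 116 114 113 114 108 102  97]
 [128 121 122 120 119 120 120 119 119 106  98  98]
 [119 118 124 123 120 120 120 120 121 104  97  98]
 [146 135 126 128 128 128 128 127 127 112  98  97]
 [198 159 126 125 117 115 117 118 119 110 100  98]
 [218 163 128 118 104 100 101 104 103 101  99  97]
 [201 146 129 113 100  98  98  98  97  99  98  97]
 [176 131 125 109  98  98  98  98  97  98  97  98]]
```

```bash
cat >> ov.py <<'E'
def frame():
    s=status.state(); p=np.array(s['ee_pos']); R=RM(s['ee_rot']); xd=R[:,2]; yd=R[:,1]
    return p,xd*np.sign(xd[0]),yd*np.sign(yd[1])
def relz(u,v,z):
    p,xd,yd=frame(); d=onz('side',u,v,z)-p; return np.array([d@xd,d@yd,d[2]]).round(1)
def rely(u,v,y):
    p,xd,yd=frame(); e,d=ray('side',u,v); t=(y-(e-p)@yd)/(d@yd); q=e+d*t-p; return np.array([q@xd,q@yd,q[2]]).round(1)
E
python3 - <<'E'
from ov import *
F=lambda x,y:(230+x/8-.44,255+y/8-.44)
print('pins',rely(*F(434,135),0),rely(*F(343,125),0))
print('tip near bottom',rely(*F(305,397),8.7),rely(*F(340,403),8.7))
E
```

```text
pins [ -11.    -0.  -131.8] [   9.8    0.  -132.9]
tip near bottom [  17.1    8.7 -218.3] [   8.7    8.7 -218.5]
```

Call:
move_arm(
  moves=[
    [[0.0, 0.13, 0.23], 0, 0.2],
    [[0.2, 0.13, 0.23], 0, 0.2],
    [[0.2, 0.13, 0.23], 0, 0.2],
  ],
)

```text
time_s: 8.2
ee_pos: [523.5, 102.0, 255.6]
ee_rot: [166.2, 90.0, 176.8]
force: [-1.2, 0.1, -2.2]
gripper_width: 54.7
```

```bash
python3 - <<'E'
from ov import *
b=grab('side','s6')
plan(521.2,100.8,247.5,100.6)
cv2.imwrite('pics/r6.png',cv2.resize(b[275:325,235:295,::-1],None,fx=11,fy=11,interpolation=cv2.INTER_CUBIC))
overlay(b,'o6',(235,275,60,50),11,dx=12.8,sq=0.01,ringO=(0,0))
E
```

```text
t 8.25 pos [523.6 102.  255.7] yaw 100.61 tilt 0.01 w 54.48562704292222 F [-0.7 -0.9 -2.1]
shift cm [0.82, -0.08, -0.26] turn rad 0.0003
O [536.1 104.4  44.7]
```

View pics/r6.png

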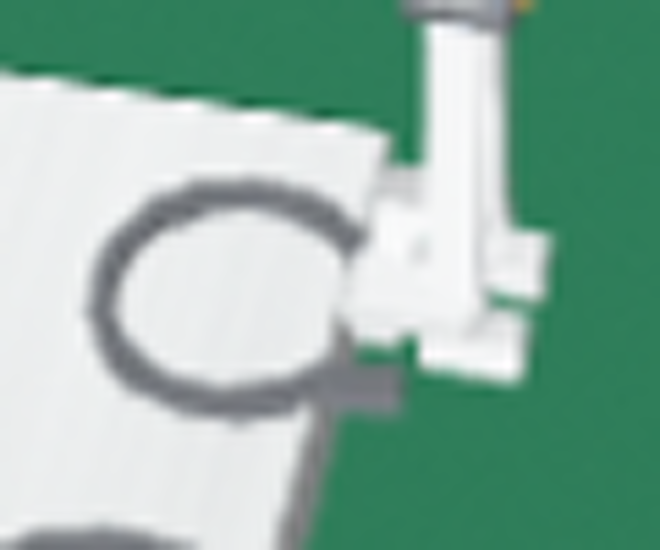

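View pics/o6.png

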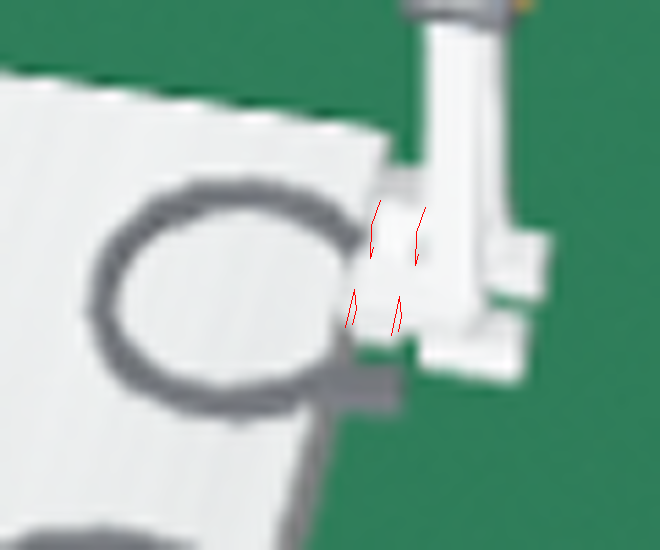

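Call:
move_arm(
  moves=[
    [[0.2, 0, 0], 0, 0.2],
    [[0.4, 0, 0], 0, 0.2],
    [[0.6, 0, 0], 0, 0.2],
    [[0.7, 0, 0], 0, 0.2],
    [[0.7, 0, 0], 0, 0.2],
  ],
)

```text
time_s: 8.88
ee_pos: [523.6, 102.0, 248.5]
ee_rot: [-174.9, 90.0, -164.2]
force: [0.3, -1.4, -2.1]
gripper_width: 55.0
```

```bash
python3 - <<'E'
from ov import *
b=grab('side','s7')
plan(521.2,100.8,247.5,100.6)
overlay(b,'o7',(235,275,60,50),11,dx=12.8,sq=0.01,ringO=(536.2,104.6))
cv2.imwrite('pics/r7.png',cv2.resize(b[275:325,235:295,::-1],None,fx=11,fy=11,interpolation=cv2.INTER_CUBIC))
E
```

```text
t 8.93 pos [523.6 102.  248.6] yaw 100.61 tilt 0.01 w 54.71921109126416 F [-0.3 -1.3 -2.1]
shift cm [0.11, -0.07, -0.26] turn rad 0.0002
O [536.1 104.3  37.6]
```

View pics/o7.png

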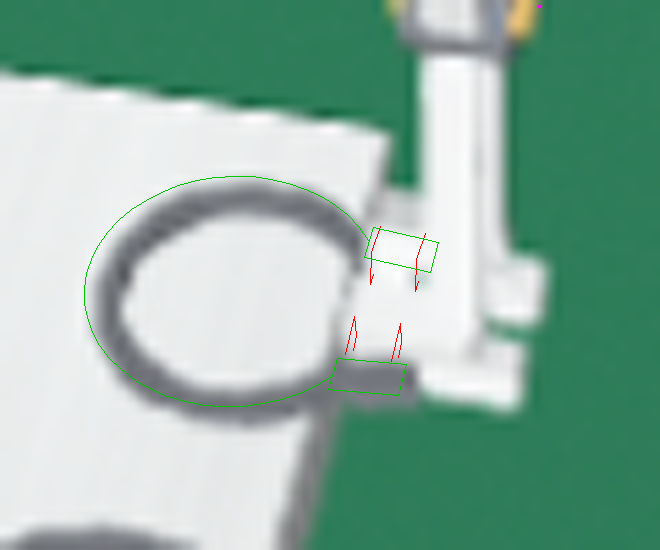

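View pics/r7.png

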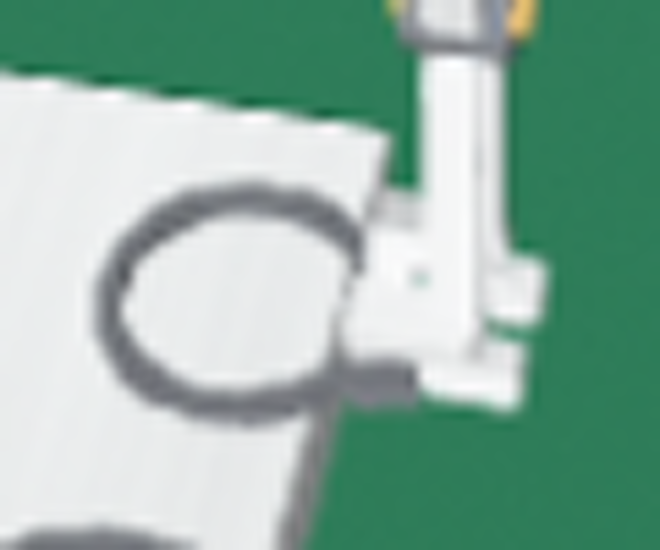

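Call:
move_arm(
  moves=[
    [[-0.3, 0, 0], 0, 0.2],
    [[-0.8, 0, 0], 0, 0.2],
    [[-1.0, 0, 0], 0, 0.24],
    [[-1.0, 0, 0], 0, 0.27],
    [[-1.0, 0, 0], 0, 0.29],
    [[-1.0, 0, 0], 0, 0.3],
    [[-1.0, 0, 0], 0, 0.3],
  ],
)

```text
time_s: 9.8
ee_pos: [523.6, 102.0, 258.6]
ee_rot: [162.1, 90.0, 172.7]
force: [-0.7, -0.9, -2.6]
gripper_width: 59.4
```

```bash
python3 - <<'E'
from ov import *
b=grab('side','s8')
plan(521.2,100.8,247.5,100.6)
overlay(b,'o8',(235,265,60,55),10,dx=12.8,sq=0.01,ringO=(536.2,104.6))
cv2.imwrite('pics/r8.png',cv2.resize(b[265:320,235:295,::-1],None,fx=10,fy=10,interpolation=cv2.INTER_CUBIC))
E
```

```text
t 9.85 pos [523.6 102.  258.7] yaw 100.61 tilt 0.01 w 59.08991524077181 F [ 1.  -0.  -2.3]
shift cm [1.12, -0.07, -0.26] turn rad 0.0002
O [536.2 104.4  47.7]
```

View pics/o8.png

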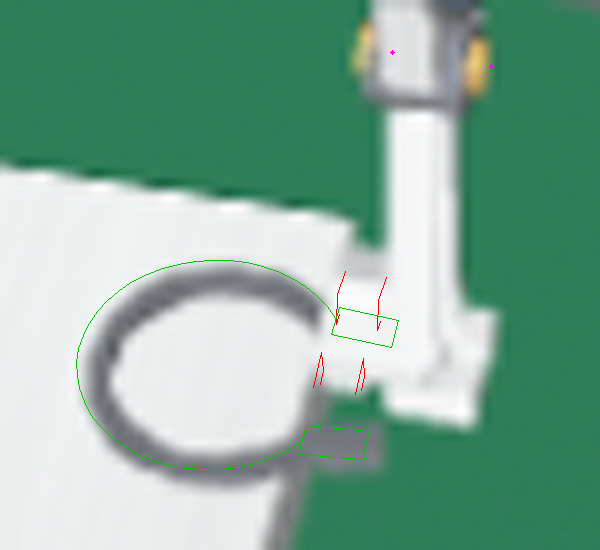

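View pics/r8.png

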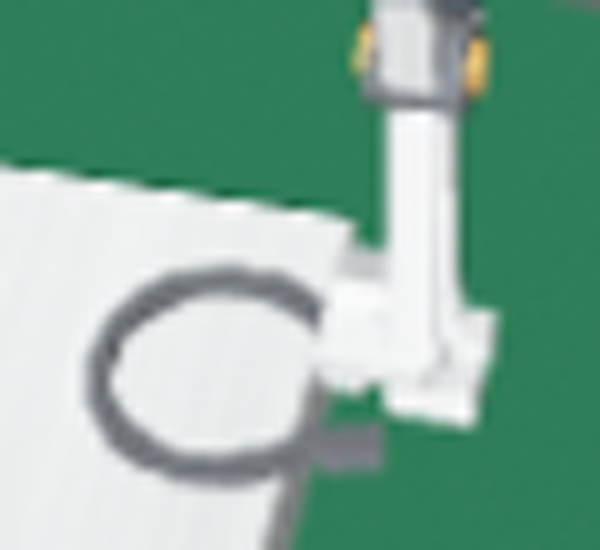

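```bash
cat > rf.py <<'E'
from ov import *
from scipy.optimize import least_squares
def fit(f,roi_cols,lugu):
    g=cv2.cvtColor(cv2.imread(f),cv2.COLOR_BGR2GRAY).astype(float)
    def cross(a,thr=170): return [i+(thr-a[i])/(a[i+1]-a[i]) for i in range(len(a)-1) if (a[i]-thr)*(a[i+1]-thr)<0]
    P=[];r=[]
    for u in roi_cols:
        c=[289+i for i in cross(g[289:320,u])]
        if len(c)!=4: continue
        for v,z,rr in zip(c,[35,30,35,30],[26,21,21,26]): P.append(onz('side',u,v,z)[:2]); r.append(rr)
    P=np.array(P);r=np.array(r)
    R=least_squares(lambda p:np.hypot(*(P-p).T)-r,P.mean(0),loss='soft_l1'); print('c',R.x.round(2),'rms',np.std(R.fun).round(2),len(r))
    return R.x
E
python3 - <<'E'
from rf import *
for f in('s5','s6','s7','s8'):
    c=fit(f'pics/{f}.png',range(248,261),0); print(f,'O',(c-27*np.array([np.cos(np.radians(10.6)),np.sin(np.radians(10.6))])).round(2))
g=cv2.cvtColor(cv2.imread('pics/s8.png'),cv2.COLOR_BGR2GRAY)
print(g[304:316,264:277])
E
```

```text
c [562.46 109.19] rms 1.12 44
s5 O [535.92 104.22]
c [562.46 109.19] rms 1.13 44
s6 O [535.92 104.23]
c [560.61 109.63] rms 1.03 36
s7 O [534.07 104.66]
c [560.67 109.62] rms 1.1 52
s8 O [534.13 104.66]
[[231 180 134 132 139 142 155 126  99 190 236 241 240]
 [229 166 126 124 108  98  98  98  98 170 233 243 244]
 [216 154 128 118 103  98  98  99  99 121 162 186 190]
 [190 137 123 113 108 109 109 109 113 105  98 108 112]
 [154 122 120 117 117 118 117 117 119 108  97  98  98]
 [126 122 122 121 120 119 119 118 119 108  98  97  97]
 [116 118 126 127 125 124 125 126 125 110  99  97  98]
 [117 123 119 125 128 124 123 123 124 108  98  98  97]
 [123 125 110 108 111 109 108 107 107 101  97  98  98]
 [127 118 102  97  98  98  99  98  98  98  98  98  97]
 [128 114 100  97  98  98  98  98  98  98  98  99  98]
 [125 110  98  98  98  99  98  98  98  97  99  98  98]]
```

```bash
python3 - <<'E'
from ov import *
F=lambda x,y:(235+x/10-.45,265+y/10-.45)
z=frame()[0][2]-219
for n,px in dict(footR=(472,425),footL=(388,410),tipL=(318,382),tipR=(372,390)).items(): print(n,relz(*F(*px),z))
print('pins',rely(*F(481,67),0),rely(*F(362,48),0))
E
```

```text
footR [ -12.6    9.3 -219. ]
footL [   3.6    8.9 -219. ]
tipL [  18.     4.8 -219. ]
tipR [   7.6    4.7 -219. ]
pins [ -11.4    0.  -131.5] [  10.3    0.  -131.1]
```

Call:
move_arm(
  moves=[
    [[0, 0.05, -0.2], 0, 0.3],
    [[0.4, 0.05, -0.2], 0, 0.3],
    [[0.7, 0.05, -0.2], 0, 0.3],
    [[1.0, 0.05, -0.2], 0, 0.3],
    [[1.0, 0.05, -0.2], 0, 0.3],
  ],
)

```text
time_s: 10.48
ee_pos: [521.4, 102.1, 248.4]
ee_rot: [173.7, 90.0, -175.7]
force: [-0.3, -0.0, -2.7]
gripper_width: 59.6
```

```bash
python3 - <<'E'
from rf import *
b=grab('side','s9')
plan(521.2,100.8,247.5,100.6)
c=fit('pics/s9.png',range(248,261),0)
cv2.imwrite('pics/r9.png',cv2.resize(b[265:320,235:295,::-1],None,fx=10,fy=10,interpolation=cv2.INTER_CUBIC))
E
```

```text
t 10.53 pos [521.5 102.1 248.6] yaw 100.61 tilt 0.02 w 59.16940622475384 F [-0.2 -0.3 -1.1]
shift cm [0.11, -0.13, -0.06] turn rad 0.0002
c [560.67 109.62] rms 0.99 52
```

View pics/r9.png

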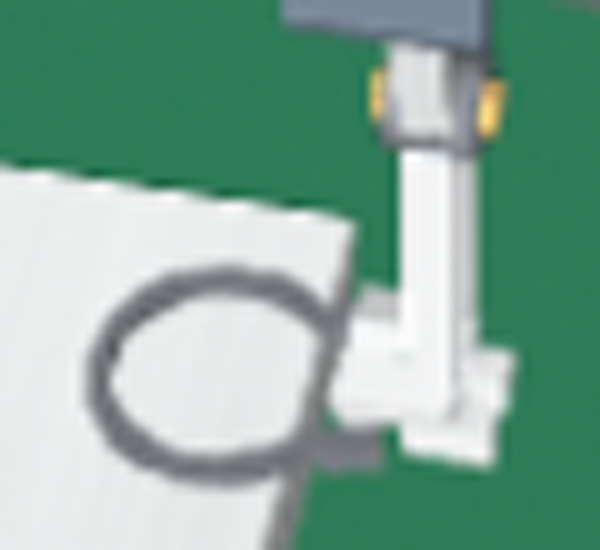

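Call:
move_arm(
  moves=[
    [[0.1, 0, 0], 0, 0.3],
    [[0.2, 0, 0], 0, 0.3],
    [[0.3, 0, 0], 0, 0.3],
    [[0.35, 0, 0], 0, 0.3],
    [[0.35, 0, 0], 0, 0.3],
  ],
)

```text
time_s: 11.15
ee_pos: [521.6, 102.1, 245.2]
ee_rot: [97.6, 90.0, 108.2]
force: [0.1, -0.1, -1.4]
gripper_width: 59.3
```

```bash
python3 - <<'E'
from rf import *
b=grab('side','s10')
plan(521.2,100.8,243.5,100.6)
c=fit('pics/s10.png',range(248,261),0)
cv2.imwrite('pics/r10.png',cv2.resize(b[265:320,235:295,::-1],None,fx=10,fy=10,interpolation=cv2.INTER_CUBIC))
E
```

```text
t 11.2 pos [521.6 102.2 245.2] yaw 100.61 tilt 0.01 w 59.32484852708341 F [-0.3 -0.2 -2. ]
shift cm [0.17, -0.13, -0.06] turn rad 0.0002
c [560.68 109.62] rms 0.93 48
```

View pics/r10.png

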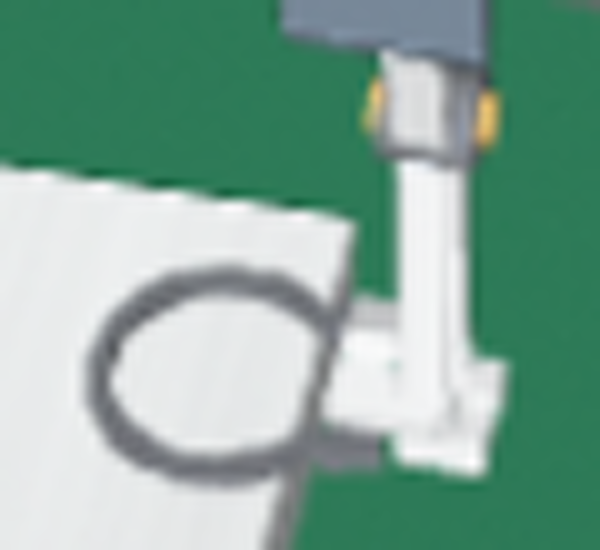

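Call:
move_arm(
  moves=[
    [[0.05, 0, 0], 0, 0.3],
    [[0.1, 0, 0], 0, 0.3],
    [[0.1, 0, 0], 0, 0.3],
  ],
)

```text
time_s: 11.58
ee_pos: [521.6, 102.2, 244.2]
ee_rot: [78.8, 90.0, 89.4]
force: [0.5, -0.0, -1.8]
gripper_width: 59.2
```

Call:
move_arm(
  moves=[
    [[0.05, 0, 0], 0, 0.3],
    [[0.08, 0, 0], 0, 0.3],
    [[0.08, 0, 0], 0, 0.3],
  ],
)

```text
time_s: 11.95
ee_pos: [521.5, 102.1, 243.4]
ee_rot: [125.7, 90.0, 136.3]
force: [0.1, 0.1, -2.2]
gripper_width: 59.3
```

```bash
python3 - <<'E'
from rf import *
b=grab('side','s11')
plan(521.2,100.8,243.5,100.6)
c=fit('pics/s11.png',range(248,261),0)
cv2.imwrite('pics/r11.png',cv2.resize(b[265:320,235:295,::-1],None,fx=10,fy=10,interpolation=cv2.INTER_CUBIC))
E
```

```text
t 12.0 pos [521.6 102.1 243.4] yaw 100.61 tilt 0.01 w 59.28965755535671 F [-0.5 -0.3 -1.6]
shift cm [-0.01, -0.13, -0.06] turn rad 0.0002
c [560.67 109.61] rms 0.88 52
```

View pics/r11.png

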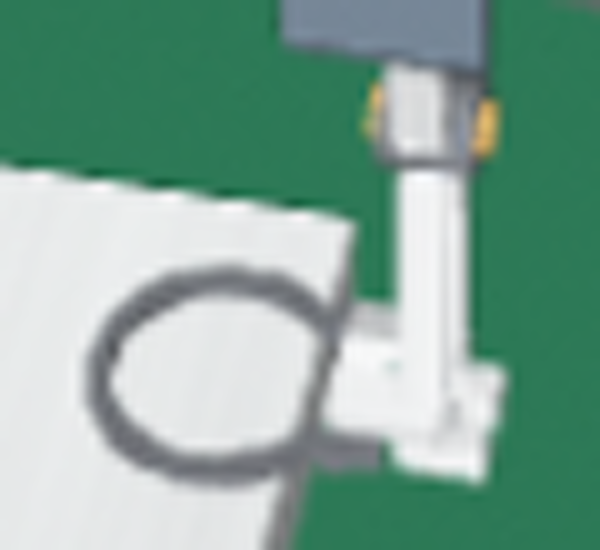

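Call:
move_arm(
  moves=[
    [[0.04, 0, 0], 0, 0.3],
    [[0.06, 0, 0], 0, 0.3],
    [[0.06, 0, 0], 0, 0.3],
  ],
)

```text
time_s: 12.38
ee_pos: [521.6, 102.2, 242.9]
ee_rot: [37.0, 90.0, 47.6]
force: [-0.1, 0.1, -1.0]
gripper_width: 59.6
```

Call:
move_arm(
  moves=[
    [[0.04, 0, 0], 0, 0.3],
    [[0.06, 0, 0], 0, 0.3],
    [[0.06, 0, 0], 0, 0.3],
  ],
)

```text
time_s: 12.75
ee_pos: [521.6, 102.2, 242.2]
ee_rot: [93.8, 90.0, 104.5]
force: [-0.7, 0.4, -1.5]
gripper_width: 59.6
```

Call:
move_arm(
  moves=[
    [[0.04, 0, 0], 0, 0.3],
    [[0.06, 0, 0], 0, 0.3],
    [[0.06, 0, 0], 0, 0.3],
  ],
)

```text
time_s: 13.12
ee_pos: [521.6, 102.2, 241.6]
ee_rot: [71.4, 90.0, 82.1]
force: [-0.7, 0.5, -0.1]
gripper_width: 59.4
```

```bash
python3 - <<'E'
from rf import *
b=grab('side','s12')
plan(521.2,100.8,243.5,100.6)
c=fit('pics/s12.png',range(248,261),0)
cv2.imwrite('pics/r12.png',cv2.resize(b[265:320,235:295,::-1],None,fx=10,fy=10,interpolation=cv2.INTER_CUBIC))
E
```

```text
t 13.18 pos [521.5 102.2 241.6] yaw 100.61 tilt 0.01 w 59.0997885397452 F [ 0.4  0.8 -1.6]
shift cm [-0.19, -0.13, -0.06] turn rad 0.0002
c [561.51 107.78] rms 1.1 52
```

View pics/r12.png

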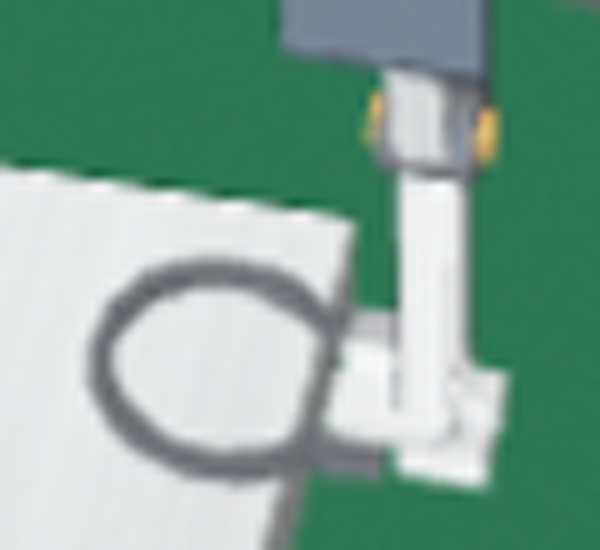

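Call:
move_arm(
  moves=[
    [[-0.04, 0, 0], 0, 0.3],
    [[-0.04, 0, 0], 0, 0.25],
    [[-0.04, 0, 0], 0, 0.2],
    [[-0.04, 0, 0], 0, 0.16],
    [[-0.04, 0, 0], 0, 0.16],
    [[-0.04, 0, 0], 0, 0.16],
  ],
  force=32,
)

```text
time_s: 13.92
ee_pos: [521.6, 102.1, 242.1]
ee_rot: [6.1, 90.0, 16.7]
force: [-0.6, -0.8, -0.7]
gripper_width: 53.2
```

```bash
python3 - <<'E'
from rf import *
b=grab('side','s13')
plan(521.2,100.8,243.5,100.6)
c=fit('pics/s13.png',range(248,261),0)
cv2.imwrite('pics/r13.png',cv2.resize(b[265:320,235:295,::-1],None,fx=10,fy=10,interpolation=cv2.INTER_CUBIC))
E
```

```text
t 13.97 pos [521.6 102.1 242. ] yaw 100.61 tilt 0.0 w 53.17225062798426 F [ 0.5 -0.4 -1. ]
shift cm [-0.15, -0.13, -0.06] turn rad 0.0002
c [561.59 107.26] rms 1.1 44
```

View pics/r13.png

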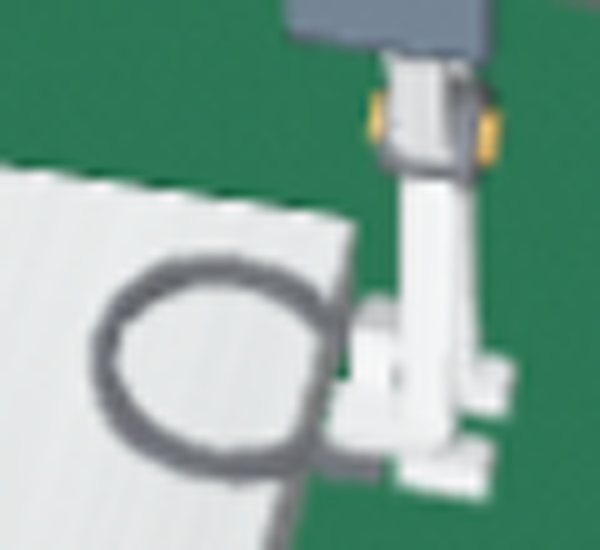

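Call:
move_arm(
  moves=[
    [[-0.05, 0, 0], 0, 0.16],
    [[-0.1, 0, 0], 0, 0.16],
    [[-0.1, 0, 0], 0, 0.16],
  ],
)

```text
time_s: 14.35
ee_pos: [521.6, 102.2, 243.1]
ee_rot: [48.2, 90.0, 58.9]
force: [-0.7, -0.6, -1.3]
gripper_width: 52.7
```

```bash
python3 - <<'E'
from rf import *
b=grab('side','s14')
plan(521.2,100.8,243.5,100.6)
c=fit('pics/s14.png',range(248,261),0)
cv2.imwrite('pics/r14.png',cv2.resize(b[265:320,235:295,::-1],None,fx=10,fy=10,interpolation=cv2.INTER_CUBIC))
E
```

```text
t 14.4 pos [521.5 102.2 243.1] yaw 100.61 tilt 0.01 w 52.68932417355529 F [-0.7 -0.4 -1. ]
shift cm [-0.04, -0.13, -0.06] turn rad 0.0002
c [561.05 108.56] rms 0.92 52
```

View pics/r14.png

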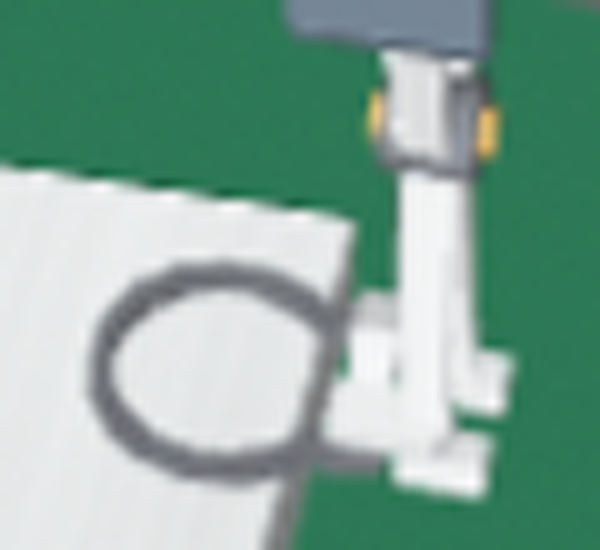

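Call:
move_arm(
  moves=[
    [[-0.05, 0, 0], 0, 0.16],
    [[-0.1, 0, 0], 0, 0.16],
    [[-0.1, 0, 0], 0, 0.16],
  ],
)

```text
time_s: 14.78
ee_pos: [521.5, 102.3, 244.0]
ee_rot: [86.6, 90.0, 97.2]
force: [-0.2, -0.4, -1.4]
gripper_width: 53.5
```

```bash
python3 - <<'E'
from rf import *
b=grab('side','s15')
plan(521.2,100.8,243.5,100.6)
c=fit('pics/s15.png',range(248,261),0)
cv2.imwrite('pics/r15.png',cv2.resize(b[265:320,235:295,::-1],None,fx=10,fy=10,interpolation=cv2.INTER_CUBIC))
E
```

```text
t 14.82 pos [521.5 102.3 244. ] yaw 100.61 tilt 0.02 w 52.60147256300891 F [ 0.1  0.4 -2.1]
shift cm [0.05, -0.14, -0.06] turn rad 0.0001
c [560.49 109.4 ] rms 0.88 48
```

View pics/r15.png

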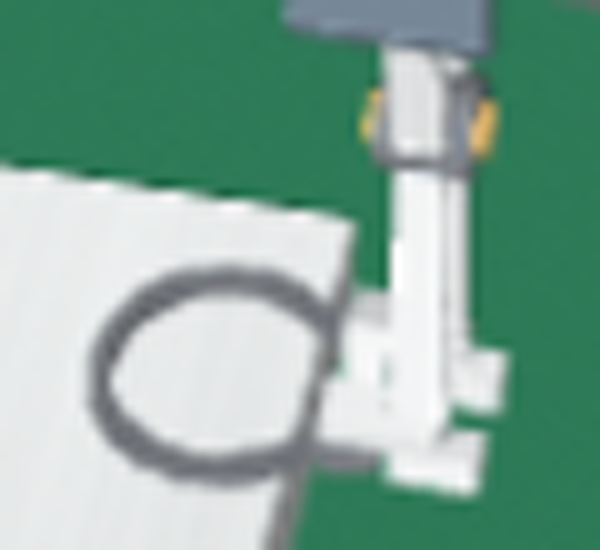

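Call:
move_arm(
  moves=[
    [[0, 0, 0], 0, 0.1],
    [[0, 0, 0], 0, 0.05],
    [[0, 0, 0], 0, 0.0],
    [[0, 0, 0], 0, 0.0],
  ],
)

```text
time_s: 15.32
ee_pos: [521.6, 102.1, 244.1]
ee_rot: [-27.2, 90.0, -16.6]
force: [0.5, -0.6, -1.1]
gripper_width: 46.0
```

```bash
python3 - <<'E'
from rf import *
b=grab('side','s16')
plan(521.2,100.8,243.5,100.6)
c=fit('pics/s16.png',range(248,261),0)
cv2.imwrite('pics/r16.png',cv2.resize(b[265:320,235:295,::-1],None,fx=10,fy=10,interpolation=cv2.INTER_CUBIC))
E
```

```text
t 15.38 pos [521.6 102.1 244.1] yaw 100.61 tilt 0.0 w 45.94462288126713 F [ 0.  -0.  -1.9]
shift cm [0.06, -0.12, -0.06] turn rad 0.0002
c [560.62 108.  ] rms 0.96 52
```

View pics/r16.png

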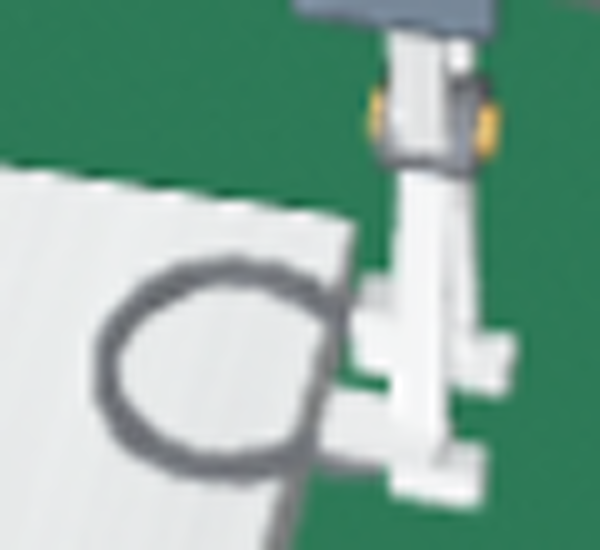

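Call:
move_arm(
  moves=[
    [[-0.05, 0, 0], 0, 0.0],
    [[-0.1, 0, 0], 0, 0.0],
    [[-0.1, 0, 0], 0, 0.0],
    [[-0.1, 0, 0], 0, 0.0],
  ],
)

```text
time_s: 15.88
ee_pos: [521.5, 102.2, 245.0]
ee_rot: [117.0, 90.0, 127.6]
force: [0.3, -0.4, -1.4]
gripper_width: 45.8
```

```bash
python3 - <<'E'
from rf import *
b=grab('side','s17')
plan(521.2,100.8,243.5,100.6)
c=fit('pics/s17.png',range(248,261),0)
cv2.imwrite('pics/r17.png',cv2.resize(b[265:320,235:295,::-1],None,fx=10,fy=10,interpolation=cv2.INTER_CUBIC))
E
```

```text
t 15.93 pos [521.5 102.2 245. ] yaw 100.61 tilt 0.01 w 45.60671983121949 F [-0.3 -0.1 -1.5]
shift cm [0.15, -0.13, -0.06] turn rad 0.0002
c [560.7  108.52] rms 1.02 44
```

View pics/r17.png

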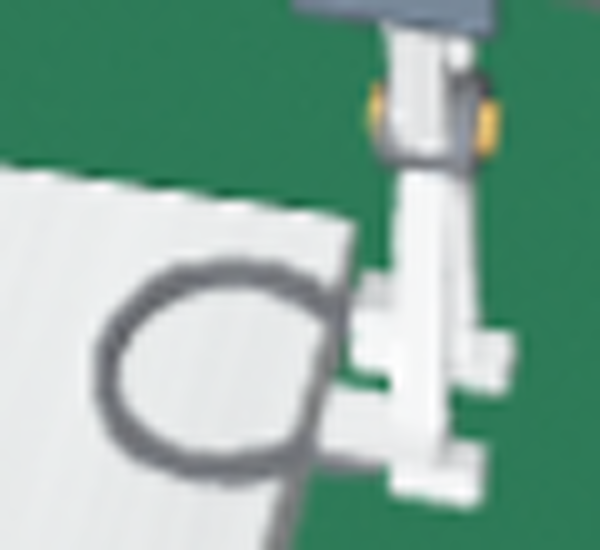

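Call:
move_arm(
  moves=[
    [[-0.05, 0, 0], 0, -0.05],
    [[-0.08, 0, 0], 0, -0.1],
    [[-0.08, 0, 0], 0, -0.15],
    [[-0.08, 0, 0], 0, -0.2],
    [[-0.08, 0, 0], 0, -0.2],
  ],
)

```text
time_s: 16.55
ee_pos: [521.6, 102.2, 245.8]
ee_rot: [62.3, 90.0, 72.9]
force: [-0.1, -0.5, -2.7]
gripper_width: 36.7
```

```bash
python3 - <<'E'
from rf import *
b=grab('side','s18')
plan(521.2,100.8,243.5,100.6)
c=fit('pics/s18.png',range(248,261),0)
cv2.imwrite('pics/r18.png',cv2.resize(b[265:320,235:295,::-1],None,fx=10,fy=10,interpolation=cv2.INTER_CUBIC))
E
```

```text
t 16.6 pos [521.6 102.1 245.8] yaw 100.61 tilt 0.01 w 36.44646900097886 F [ 1.3  0.3 -3.2]
shift cm [0.23, -0.13, -0.06] turn rad 0.0002
c [561.73 107.86] rms 1.67 44
```

View pics/r18.png

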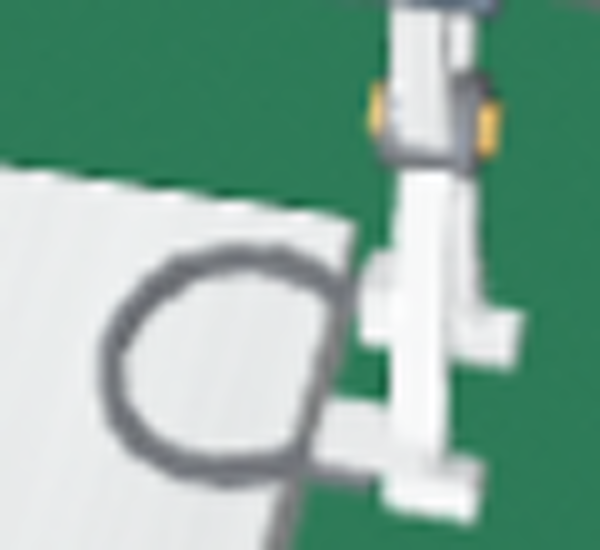

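Call:
move_arm(
  moves=[
    [[0, 0, 0], 0, -0.27],
    [[0, 0, 0], 0, -0.33],
    [[0, 0, 0], 0, -0.39],
    [[0, 0, 0], 0, -0.45],
    [[0, 0, 0], 0, -0.55],
    [[0, 0, 0], 0, -0.6],
  ],
  force=32,
)

```text
time_s: 17.35
ee_pos: [521.6, 102.2, 245.9]
ee_rot: [52.2, 90.0, 62.9]
force: [1.3, -0.7, -2.9]
gripper_width: 25.5
```

```bash
python3 - <<'E'
from rf import *
b=grab('side','s19')
plan(521.2,100.8,243.5,100.6)
cv2.imwrite('pics/r19.png',cv2.resize(b[260:320,235:295,::-1],None,fx=10,fy=10,interpolation=cv2.INTER_CUBIC))
E
```

```text
t 17.4 pos [521.6 102.2 245.9] yaw 100.61 tilt 0.01 w 25.984093939907844 F [ 1.   0.  -2.7]
shift cm [0.24, -0.13, -0.06] turn rad 0.0002
```

View pics/r19.png

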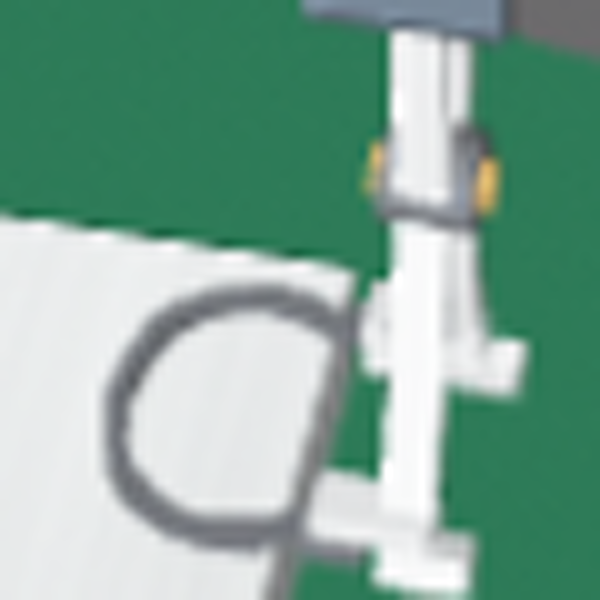

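Call:
move_arm(
  moves=[
    [[-0.2, 0, 0], 0, -0.6],
    [[-0.5, 0, 0], 0, -0.6],
    [[-1.0, 0, 0], 0, -0.6],
    [[-1.5, 0, 0], 0, -0.6],
    [[-2.0, 0, 0], 0, -0.6],
    [[-2.0, 0, 0], 0, -0.6],
  ],
)

```text
time_s: 18.15
ee_pos: [521.8, 102.2, 266.4]
ee_rot: [3.9, 89.9, 14.5]
force: [-0.3, -1.0, -2.3]
gripper_width: 25.5
```

```bash
python3 - <<'E'
from rf import *
b=grab('side','s20')
plan(521.2,100.8,243.5,100.6)
cv2.imwrite('pics/r20.png',cv2.resize(b[240:320,225:305,::-1],None,fx=7,fy=7,interpolation=cv2.INTER_CUBIC))
E
```

```text
t 18.2 pos [521.6 102.2 266.1] yaw 100.61 tilt 0.03 w 24.912608566165076 F [ 0.5 -0.4 -1.3]
shift cm [2.26, -0.13, -0.07] turn rad 0.0002
```

View pics/r20.png

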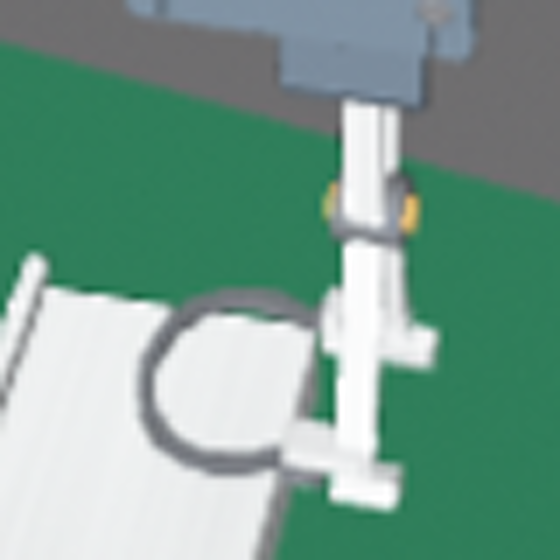

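```bash
python3 - <<'E'
from ov import *
F=lambda x,y:(225+x/7-.43,240+y/7-.43)
print('pins',rely(*F(410,212),0),rely(*F(331,203),0))
p,xd,yd=frame()
print('footR near at y?',[rely(*F(395,507),y) for y in(24,28)])
b=cv2.imread('pics/s20.png')[:,:,::-1]
overlay(b,'o20',(225,240,80,80),7,dx=12.8,dz=213,sq=0.22,ringO=(p+12.8*xd)[:2],ringz=p[2]-213)
E
```

```text
pins [ -10.5   -0.  -134.6] [  10.1   -0.  -135.5]
footR near at y? [array([ -12.2,   24. , -222.2]), array([ -12.9,   28. , -217.3])]
O [534.3 104.6  53.1]
```

View pics/o20.png

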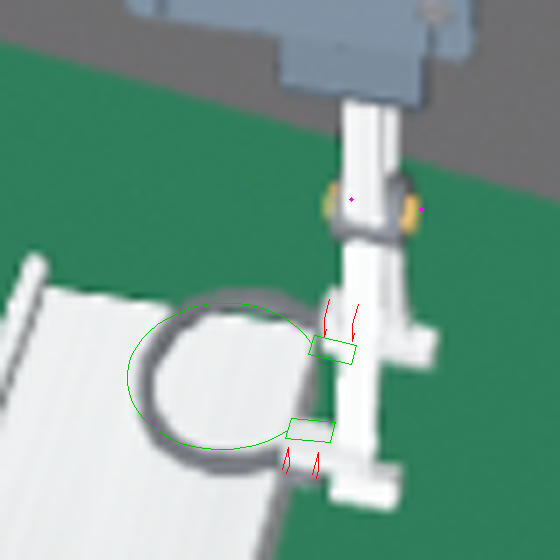

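```bash
cat > ov2.py <<'E'
from ov import *
def ringpts(a=0.235):
    T=[]
    for sg in(1,-1):
        t=np.radians(np.linspace(0,150,40)); arc=[(27+r*np.cos(t),sg*r*np.sin(t)) for r in(26,21)]
        L=(np.array([-6,6,6,-6,-6.]),sg*np.array([10.5,11.5,18.5,17.5,10.5]))
        for X,Y in arc+[L]:
            dx,dy=X-50.5,Y; c,s=np.cos(-sg*a),np.sin(-sg*a)
            T.append((50.5+dx*c-dy*s, dx*s+dy*c))
    return T
def ov2(b,out,crop,k,O,xd,tilt=0,a=0.235,cam='side',shift=0,extra=()):
    """O = ring origin (underside)"""
    x0,y0,w,h=crop
    img=cv2.resize(b[y0:y0+h,x0:x0+w,::-1],None,fx=k,fy=k,interpolation=cv2.INTER_CUBIC)
    P=lambda q:tuple(int(round(c)) for c in ((proj(cam,q)-[x0,y0]+.5)*k-.5))
    xd=np.array(xd)/np.linalg.norm(xd); yd=np.cross([0,0,1],xd)
    X3=xd*np.cos(tilt)-np.array([0,0,1])*np.sin(tilt); Z3=np.cross(X3,yd)
    for zz,col in((5,(0,200,0)),(0,(0,120,255))):
        for X,Y in ringpts(a):
            q=[P(np.array(O)+X3*(x+shift)+yd*y+Z3*zz) for x,y in zip(X,Y)]
            for i in range(len(q)-1): cv2.line(img,q[i],q[i+1],col,1)
    for e in extra: cv2.circle(img,P(e),2,(255,0,255),-1)
    cv2.imwrite('pics/'+out+'.png',img)
E
python3 - <<'E'
from ov2 import *
b=cv2.imread('pics/s20.png')[:,:,::-1]
p,xd,yd=frame()
O=p+12.8*xd; O[2]=p[2]-215
for t,s in((0,0),(0,-3),(.1,-2)):
    ov2(b,f'q20_{s}_{int(t*100)}',(235,265,60,50),10,O,xd,t,shift=s)
a=[cv2.imread(f'pics/q20_{n}.png') for n in('0_0','-3_0','-2_10')]
cv2.imwrite('pics/q20.png',cv2.resize(np.hstack([x[:, :400] for x in a]),(800,333)))
E
```

```text
(no output)
```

View pics/q20_-3_0.png

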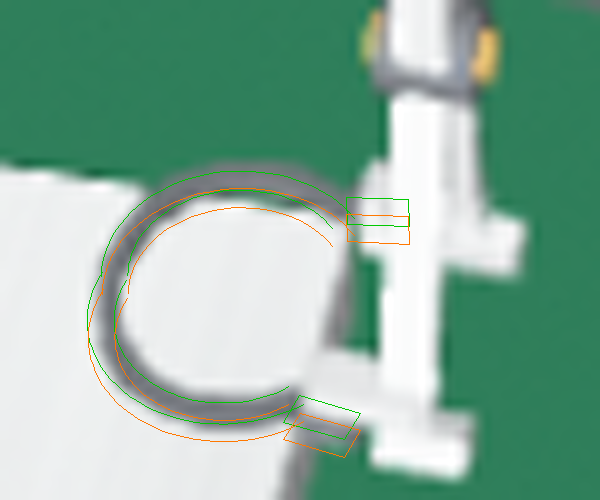

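View pics/q20_-2_10.png

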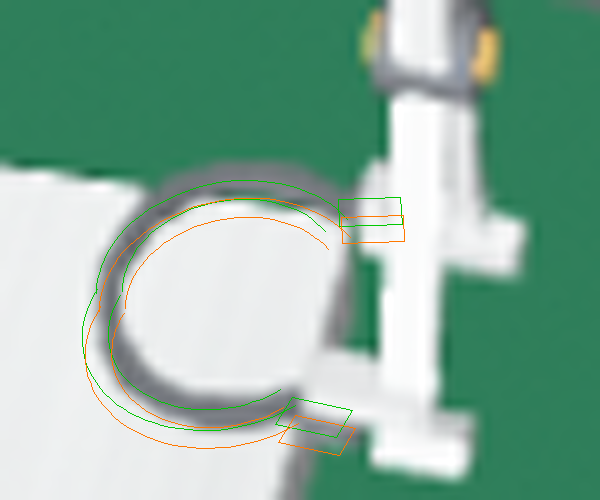

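```bash
python3 - <<'E'
from h import *
b=cv2.imread('pics/s20.png')
cv2.imwrite('pics/st.png',cv2.resize(b[185:240,248:300],None,fx=10,fy=10,interpolation=cv2.INTER_CUBIC))
t=cv2.imread('pics/top0.png')
cv2.imwrite('pics/stt.png',cv2.resize(t[185:228,285:333],None,fx=10,fy=10,interpolation=cv2.INTER_CUBIC))
print(status.state()['qpos'].round(1))
E
```

```text
[  9.8  15.5  97.7   0.   66.8 -90.8]
```

View pics/st.png

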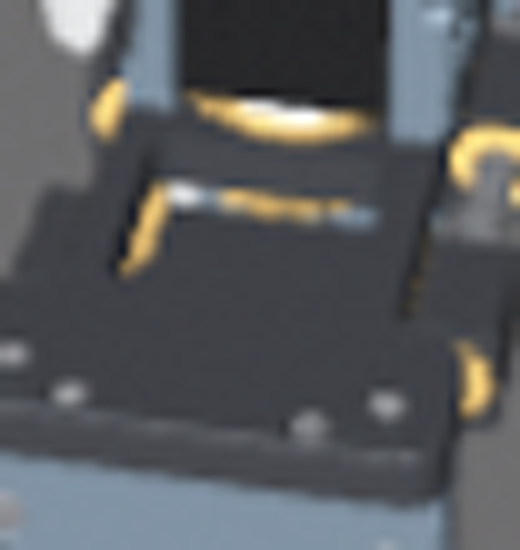

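View pics/stt.png

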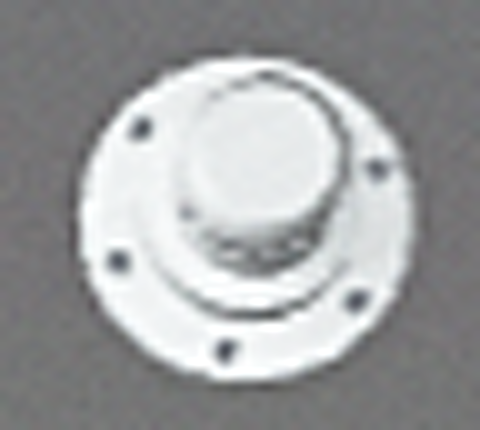

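Gripper hides the stub in this frame; I use the first side picture for it.

```bash
python3 - <<'E'
from h import *
from scipy.optimize import least_squares
for n,x,y,w,h in(('side',248,185,52,55),('top',285,185,48,43)):
    b=cv2.imread(f'pics/{n}0.png'); k=10
    img=cv2.resize(b[y:y+h,x:x+w],None,fx=k,fy=k,interpolation=cv2.INTER_CUBIC)
    g=cv2.cvtColor(img,cv2.COLOR_BGR2GRAY); m=(g>135).astype(np.uint8)
    cs,_=cv2.findContours(m,cv2.RETR_EXTERNAL,cv2.CHAIN_APPROX_NONE); c=max(cs,key=cv2.contourArea)[:,0,:]
    uv=np.stack([x+(c[:,0]+.5)/k-.5,y+(c[:,1]+.5)/k-.5],1)
    # foot: bottom-most (near) half -> z=0 lower edge visible at near side, z=12 at far
    yc=np.median(uv[:,1]); 
    print(n,'rows',uv[:,1].min(),uv[:,1].max(),'cols',uv[:,0].min(),uv[:,0].max())
    near=uv[uv[:,1]>(224 if n=='side' else 212)]
    P=np.array([onz(n,u,v,0)[:2] for u,v in near])
    r=least_squares(lambda p:np.hypot(*(P-p).T)-45,P.mean(0),loss='soft_l1'); print(' near z0',r.x.round(1),np.std(r.fun).round(2))
    P12=np.array([onz(n,u,v,12)[:2] for u,v in uv[uv[:,1]>(205 if n=='top' else 218)]])
    # shaft: rows range in side
    if n=='side':
        for row in (194,197,200,204,206):
            q=uv[np.abs(uv[:,1]-row)<.06]; print(row,q[:,0].min().round(2),q[:,0].max().round(2))
    cv2.drawContours(img,[c[:,None,:]],-1,(0,0,255),1); cv2.imwrite(f'pics/sc_{n}.png',img)
E
```

```text
side rows 209.25 239.45 cols 253.55 291.85
 near z0 [ 630.2 -140.3] 4.9Traceback (most recent call last):
  File "<stdin>", line 19, in <module>
    return umr_minimum(a, axis, None, out, keepdims, initial, where)
ValueError: zero-size array to reduction operation minimum which has no identity
```

```bash
cat > stub.py <<'E'
from h import *
from scipy.optimize import least_squares
def cont(n,x,y,w,h,thr,f):
    b=cv2.imread(f); k=10
    img=cv2.resize(b[y:y+h,x:x+w],None,fx=k,fy=k,interpolation=cv2.INTER_CUBIC)
    g=cv2.cvtColor(img,cv2.COLOR_BGR2GRAY); m=(g>thr).astype(np.uint8)
    m=cv2.morphologyEx(m,cv2.MORPH_CLOSE,np.ones((25,25)))
    cs,_=cv2.findContours(m,cv2.RETR_EXTERNAL,cv2.CHAIN_APPROX_NONE); c=max(cs,key=cv2.contourArea)[:,0,:]
    cv2.drawContours(img,[c[:,None,:]],-1,(0,0,255),1); cv2.imwrite(f'pics/sc_{n}.png',img)
    return np.stack([x+(c[:,0]+.5)/k-.5,y+(c[:,1]+.5)/k-.5],1)
E
python3 - <<'E'
from stub import *
for n,a in(('side',(248,185,52,60,130)),('top',(285,182,48,48,155))):
    uv=cont(n,*a,f'pics/{n}0.png'); print(n,uv.min(0),uv.max(0))
    vm=uv[:,1].max()
    near=uv[uv[:,1]>vm-(6 if n=='side' else 12)]
    P=np.array([onz(n,u,v,0)[:2] for u,v in near])
    r=least_squares(lambda p:np.hypot(*(P-p).T)-45,P.mean(0)+[0,-30],loss='soft_l1'); print(' near z0',r.x.round(1),np.std(r.fun).round(2))
    if n=='side':
        for row in (194,196,198,200,202,204):
            q=uv[np.abs(uv[:,1]-row)<.06]; print(row,q[:,0].min().round(2),q[:,0].max().round(2))
    print(proj(n,[628.5,-141.5,0]),proj(n,[628.5,-141.5,80]))
E
```

```text
side [253.45 190.65] [291.85 239.15]
 near z0 [ 629.8 -140.2] 0.46
194 264.95 280.15
196 264.05 281.05
198 263.45 281.35
200 263.25 281.45
202 263.35 281.25
204 263.55 281.05
[273.08939236 225.9866177 ] [273.14515944 199.3060326 ]
top [292.35 190.15] [325.95 222.65]
 near z0 [ 629.8 -142.5] 0.58
[308.57788516 207.20806172] [310.6109657  200.82072659]
```

View pics/sc_side.png

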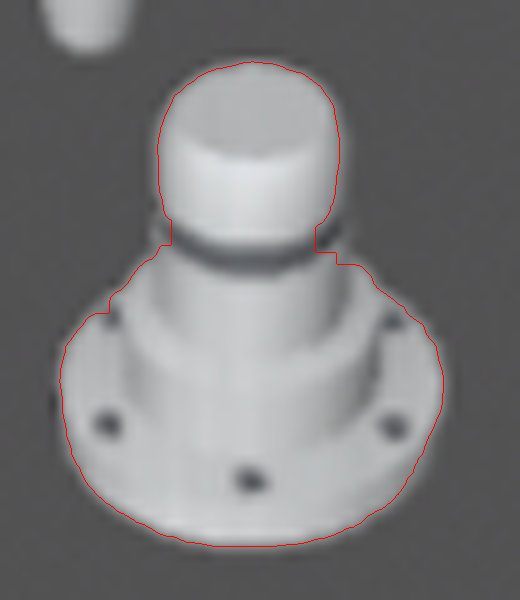

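View pics/sc_top.png

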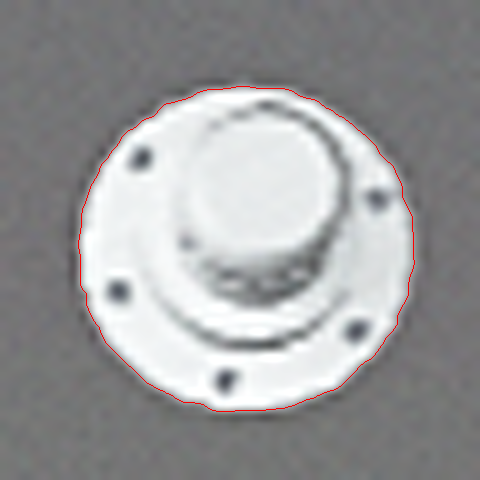

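```bash
python3 - <<'E'
from h import *
a=np.radians(10.6); xd=np.array([np.cos(a),np.sin(a)])
q=np.array([629.8,-141])-34.3*xd; print(q)
plan(*q,328,100.6)
E
```

```text
[ 596.08531752 -147.30953133]
t 18.2 pos [521.6 102.2 266.1] yaw 100.61 tilt 0.03 w 24.912608566165076 F [ 0.5 -0.4 -1.3]
shift cm [-6.2, -25.89, 2.73] turn rad 0.0002
```

Call:
move_arm(
  moves=[
    [[-1.5, 0, 0], 0, -0.6],
    [[-4, 0, 0], 0, -0.6],
    [[-6.2, -1, 0.1], 0, -0.6],
    [[-6.2, -3, 0.3], 0, -0.6],
    [[-6.2, -6, 0.6], 0, -0.6],
    [[-6.2, -9.5, 1], 0, -0.6],
    [[-6.2, -13, 1.4], 0, -0.6],
    [[-6.2, -16.5, 1.8], 0, -0.6],
    [[-6.2, -20, 2.1], 0, -0.6],
    [[-6.2, -23, 2.4], 0, -0.6],
    [[-6.2, -25, 2.6], 0, -0.6],
    [[-6.2, -25.9, 2.7], 0, -0.6],
    [[-6.2, -25.9, 2.7], 0, -0.6],
    [[-6.2, -25.9, 2.7], 0, -0.6],
  ],
)

```text
time_s: 19.95
ee_pos: [595.6, -146.6, 327.9]
ee_rot: [99.0, 90.0, 109.7]
force: [-0.4, -0.4, -2.4]
gripper_width: 25.4
```

```bash
python3 - <<'E'
from ov2 import *
b=grab('side','s21');t=grab('top','t21')
plan(596.1,-147.3,328,100.6)
p,xd,yd=frame()
O=p+12.8*xd; O[2]=p[2]-215
ov2(b,'q21',(240,160,70,80),7,O,xd,0,shift=-2,extra=[O+[0,0,80]+xd*-14])
cv2.imwrite('pics/r21.png',cv2.resize(b[160:240,240:310,::-1],None,fx=7,fy=7,interpolation=cv2.INTER_CUBIC))
cv2.imwrite('pics/tt21.png',cv2.resize(t[150:260,260:400,::-1],None,fx=5,fy=5,interpolation=cv2.INTER_CUBIC))
E
```

```text
t 20.05 pos [ 595.6 -146.5  328. ] yaw 100.68 tilt 0.02 w 25.37375328542932 F [-0.5 -0.3 -2.4]
shift cm [-0.0, -0.08, 0.03] turn rad 0.0013
```

View pics/r21.png

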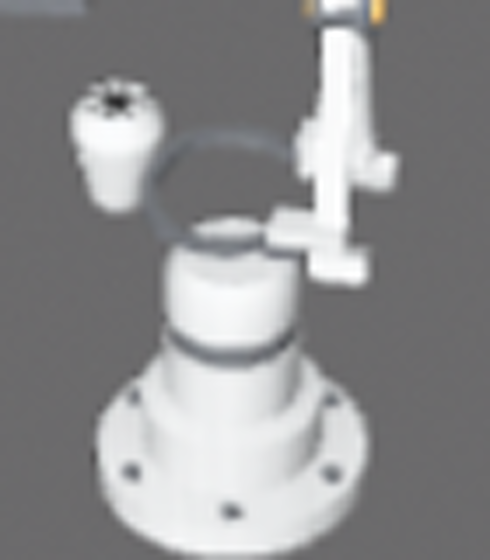

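View pics/q21.png

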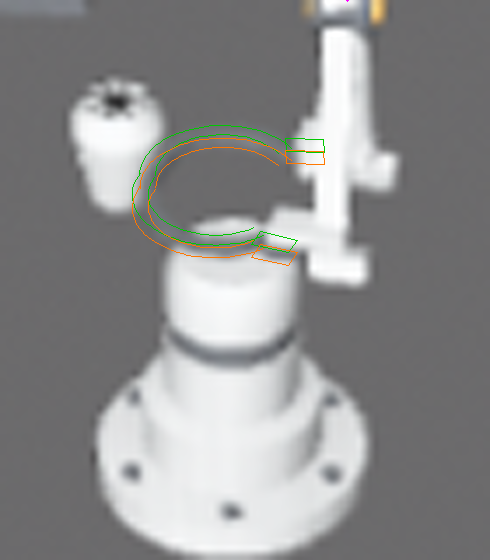

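View pics/tt21.png

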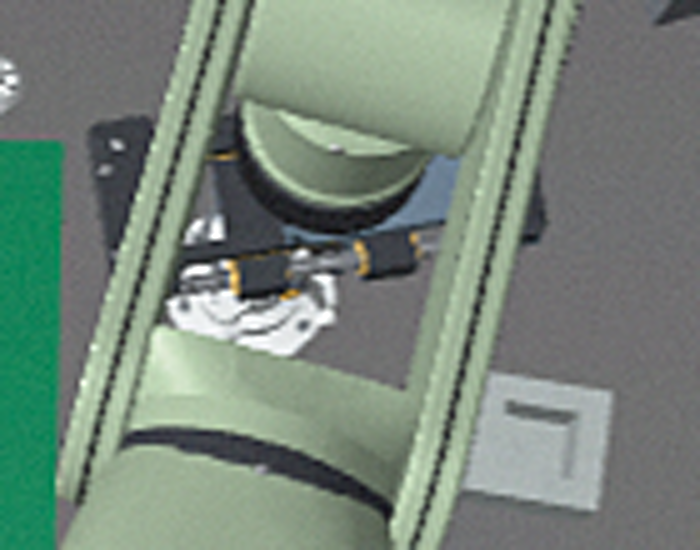

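```bash
python3 - <<'E'
from ov2 import *
b=cv2.imread('pics/s21.png')[:,:,::-1]
p,xd,yd=frame()
i=[]
for s,dy,dz,t in((-5,0,215,0),(-5,-1,214,0),(-5,0,215,.05),(-5,0,215,-.05)):
    O=p+12.8*xd+dy*yd; O[2]=p[2]-dz
    ov2(b,'tmp',(255,170,40,32),12,O,xd,t,shift=s); i.append(cv2.imread('pics/tmp.png')[:300,:400])
cv2.imwrite('pics/q21b.png',np.vstack([np.hstack(i[:2]),np.hstack(i[2:])]))
E
```

```text
(no output)
```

View pics/q21b.png

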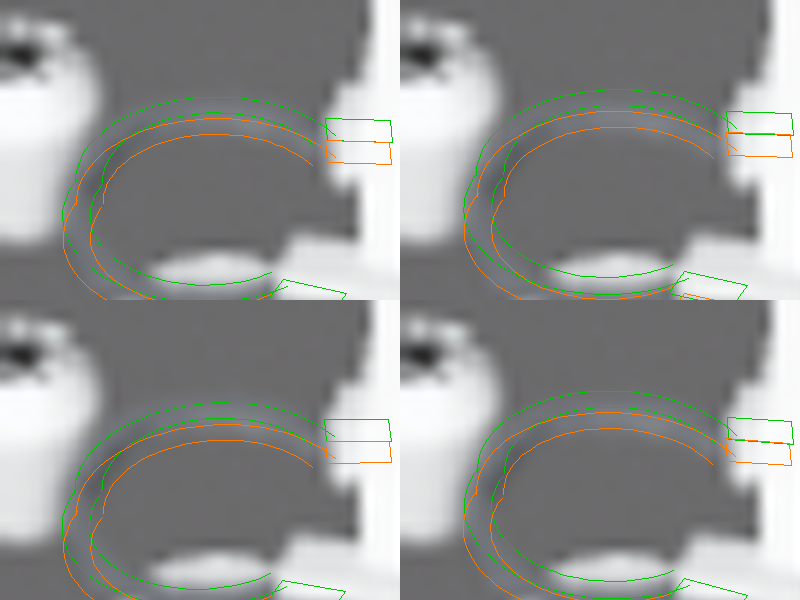

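```bash
python3 - <<'E'
from ov2 import *
b=cv2.imread('pics/s21.png')
c=b[172:202,256:300].astype(float); c=np.clip((c-60)*255/100,0,255).astype(np.uint8)
cv2.imwrite('pics/e21.png',cv2.resize(c,None,fx=16,fy=16,interpolation=cv2.INTER_CUBIC))
g=cv2.cvtColor(b,cv2.COLOR_BGR2GRAY)
for r in range(178,197): print(r,g[r,256:300])
E
```

```text
178 [251 251 249 244 236 227 203 143 106 107 109 111 112 114 114 115 116 115
 116 116 114 114 111 108 107 107 123 203 226 239 248 250 250 246 229 225
 195 133 107 107 106 107 107 107]
179 [251 251 249 244 240 229 193 133 110 113 116 115 115 117 119 124 126 125
 127 125 124 121 116 114 110 110 171 220 228 241 248 250 250 242 229 227
 203 151 116 106 108 107 106 106]
180 [252 251 249 244 235 211 160 122 116 114 108 110 117 117 117 120 121 121
 125 130 130 126 121 118 112 115 191 231 236 250 251 250 250 239 230 230
 221 160 111 107 107 107 107 107]
181 [247 246 241 230 217 182 138 119 113 106 103 107 110 110 109 110 112 111
 112 115 119 117 118 121 123 125 180 231 239 250 251 250 250 236 233 237
 227 187 148 135 118 107 106 107]
182 [236 234 227 214 196 161 127 114  97  99 106 106 107 106 107 107 108 107
 107 107 108 108 110 114 121 123 171 229 240 249 250 250 250 237 235 240
 220 208 223 228 176 118 107 108]
183 [230 227 221 207 182 143 120 104  94 102 107 107 107 107 107 107 107 107
 108 107 107 107 107 108 110 112 165 229 241 249 250 249 250 231 232 241
 225 230 240 242 185 114 107 1
[... 1695 characters left out ...]
0 120 118 116 130 162 185 182 188 193 192
 191 180 167 154 222 237 236 236 236 235 234 232 233 232 224 164 113 107
 108 107 107 107 106 106 107 107]
194 [107 107 107 107 108 106 109 111 117 122 124 121 125 137 134 136 140 140
 139 131 123 121 203 227 235 239 240 239 239 238 238 238 226 160 110 107
 107 106 107 107 107 106 107 106]
195 [107 107 107 106 108 107 107 104 137 172 160 133 127 128 128 128 128 126
 123 120 135 132 151 163 173 176 183 184 219 233 235 239 229 185 159 157
 138 114 107 107 107 107 107 107]
196 [107 106 107 107 107 107 107 116 167 206 211 207 191 183 173 154 147 159
 176 196 205 181 141 127 127 126 123 114 225 241 239 241 234 216 206 196
 147 111 108 107 107 107 106 107]
```

View pics/e21.png

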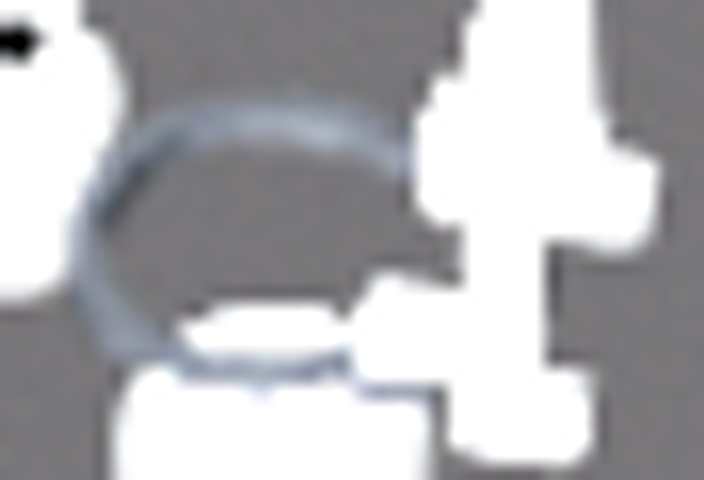

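```bash
python3 - <<'E'
from ov2 import *
p,xd,yd=frame(); S=np.array([629.8,-140.3,0])
mY=max(abs(Y).max() for i,(X,Y) in enumerate(ringpts()) if i in(0,3)); print('max half width',mY)
for zu in(110,113,115):
    L=onz('side',259.8,186.2,zu+2.5); T=onz('side',272.5,177.3,zu+5); B=onz('side',272.5,195.8,zu)
    f=lambda q:(((q-S)@xd).round(1),((q-S)@yd).round(1))
    print(zu,'left',f(L),'far',f(T),'near',f(B),'ymid',((T+B)/2-S)@yd,'width/2',((B-T)@yd)/2)
# model: rel to ring O, leftmost in image direction
e,d=ray('side',272,190); rt=RM(json.load(open('cal.json'))['side']['rotation'])[:,0]
pts=np.concatenate([np.stack([X,Y],1) for i,(X,Y) in enumerate(ringpts()) if i in(0,3)])
W=pts[:,:1]*xd+pts[:,1:]*yd; k=np.argmin(W@rt); print('leftmost model pt',pts[k])
print('tip expected rel S',(p-S)@xd+12.8,(p-S)@yd)
E
```

```text
max half width 31.471233370316277
110 left (np.float64(28.7), np.float64(-0.6)) far (np.float64(7.1), np.float64(-35.9)) near (np.float64(-5.1), np.float64(24.6)) ymid -5.648084583037682 width/2 30.20918599873697
113 left (np.float64(27.8), np.float64(3.3)) far (np.float64(6.3), np.float64(-31.8)) near (np.float64(-5.9), np.float64(28.3)) ymid -1.7228644714178192 width/2 30.060802092763325
115 left (np.float64(27.2), np.float64(5.9)) far (np.float64(5.7), np.float64(-29.1)) near (np.float64(-6.4), np.float64(30.9)) ymid 0.8939489363287891 width/2 29.961879488780795
leftmost model pt [53.28086982  9.81335228]
tip expected rel S -21.880896375926607 0.316213716297692
```

Call:
move_arm(
  moves=[
    [[0, 0.1, 0.2], 0, -0.6],
    [[0.5, 0.1, 0.2], 0, -0.6],
    [[1.0, 0.1, 0.2], 0, -0.6],
    [[1.5, 0.1, 0.2], 0, -0.6],
    [[1.8, 0.1, 0.2], 0, -0.6],
    [[1.8, 0.1, 0.2], 0, -0.6],
  ],
)

```text
time_s: 20.8
ee_pos: [597.4, -146.1, 309.4]
ee_rot: [149.5, 90.0, 160.1]
force: [-0.3, -0.4, -2.6]
gripper_width: 25.2
```

```bash
cat > look.py <<'E'
import sys
from ov2 import *
n=sys.argv[1]
b=grab('side','s'+n)
plan(596.1,-147.3,277.5,100.6)
c=b[172:216,254:302,::-1].astype(float); 
cv2.imwrite('pics/r'+n+'.png',cv2.resize(np.clip(c,0,255).astype(np.uint8),None,fx=13,fy=13,interpolation=cv2.INTER_CUBIC))
E
python3 look.py 22
```

```text
t 20.85 pos [ 597.6 -146.2  309.8] yaw 100.6 tilt 0.01 w 24.91041696376804 F [ 0.4 -0.2 -3.4]
shift cm [3.23, -0.09, -0.17] turn rad 0.0001
```

View pics/r22.png

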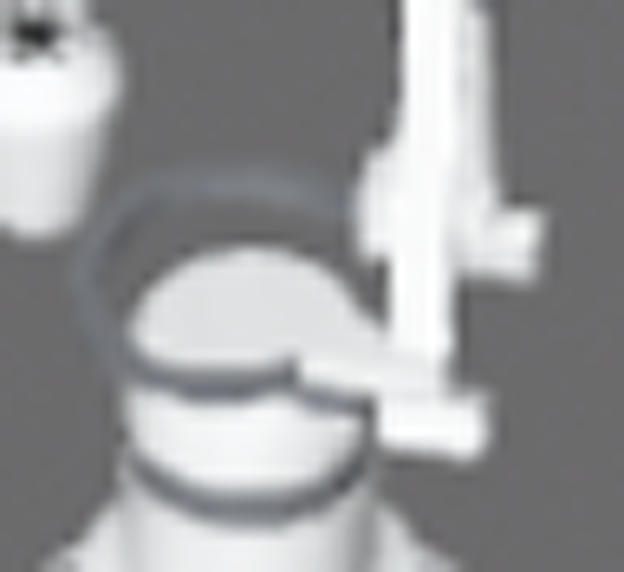

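```bash
python3 - <<'E'
from ov2 import *
p,xd,yd=frame()
rt=cal('side')[2][:,0]
for j in(0,1):
    pts=np.concatenate([np.stack([X,Y],1) for i,(X,Y) in enumerate(ringpts()) if i in(j,3+j)])
    W=pts[:,:1]*xd+pts[:,1:]*yd; c=23.5*xd; print(j,'left extent from best centre',-(W@rt).max()*0+ (-( (W-c)@rt).min()), 'min radius from 23.5',np.hypot(pts[:,0]-23.5,pts[:,1]).min().round(2))
    for cx in(21.5,22.5,23.5,24.5,25.5): print(cx,np.hypot(pts[:,0]-cx,pts[:,1]).min().round(2))
b=cv2.imread('pics/s22.png'); g=cv2.cvtColor(b,cv2.COLOR_BGR2GRAY)
for r in range(186,206): print(r,g[r,256:286])
E
```

```text
0 left extent from best centre 31.08960578443501 min radius from 23.5 27.61
21.5 26.6
22.5 27.09
23.5 27.61
24.5 28.16
25.5 27.44
1 left extent from best centre 26.090990154037037 min radius from 23.5 22.8
21.5 21.9
22.5 22.33
23.5 22.8
24.5 23.3
25.5 22.58
186 [229 225 215 197 168 125 108 112 115 114 115 118 119 120 126 127 127 129
 129 129 127 122 118 115 115 157 221 233 243 249]
187 [228 223 212 191 156 120 112 116 114 107 108 113 114 112 114 115 114 118
 120 125 125 123 121 117 119 171 228 238 251 251]
188 [227 222 208 185 143 116 117 109 103 103 106 109 108 108 107 107 107 109
 109 112 112 114 118 119 124 174 230 240 250 251]
189 [211 203 178 150 123 117 115  98  99 106 107 107 107 108 107 107 107 107
 107 107 107 108 110 110 113 165 230 241 249 250]
190 [144 141 128 116 116 119 102  95 103 107 107 108 107 107 107 108 108 107
 107 107 107 107 108 107 107 161 230 241 249 250]
191 [108 108 107 111 117 112 100 101 106 107 107 108 108 139 154 170 194 201
 186 177 148 115 107 108 107 143 195 202 245 250]
192 [107 107 107 114 118 110 104 106 107 107 108 139 185 207 213 219 223 225
 22
[... 997 characters left out ...]
162 162 163 163
 154 141 132 220 238 239 238 237 237 237 237 235]
201 [107 107 107 107 107 109 110 132 143 133 127 125 123 123 122 122 120 119
 119 120 122 173 193 205 223 227 236 240 240 240]
202 [108 108 107 107 108 107 107 145 191 196 198 172 137 128 128 128 126 143
 171 179 163 142 136 145 159 158 164 225 235 232]
203 [107 107 107 107 108 107 107 147 203 225 232 231 220 211 213 215 216 231
 238 235 220 188 160 152 136 117 110 227 245 245]
204 [108 107 107 107 108 108 107 137 198 226 235 240 241 241 242 244 245 246
 246 243 237 229 221 216 217 172 122 231 248 249]
205 [107 107 107 107 108 108 107 111 188 225 233 239 243 244 245 247 247 247
 244 241 238 233 227 218 205 163 125 218 246 249]
```

```bash
python3 - <<'E'
from ov2 import *
p,xd,yd=frame(); S=np.array([629.8,-140.3,0])
b=cv2.imread('pics/s22.png'); g=cv2.cvtColor(b,cv2.COLOR_BGR2GRAY)
print(g[180:192,266:276]); print(g[196:206,266:276])
P=np.concatenate
R=ringpts()
for zu in(94.8,):
  # model at ring O = S-23.5xd
  for dy in(0,):
    O=S-23.5*xd; O[2]=zu
    out=[];
    for nm,j,z in(('far outer top',3,5),('far inner bottom',4,0),('near inner top',1,5),('near outer bottom',0,0)):
        X,Y=R[j]; q=np.array([proj('side',O+xd*x+yd*y+np.array([0,0,z])) for x,y in zip(X,Y)])
        o=np.argsort(q[:,0]); print(nm,[np.interp(c,q[o,0],q[o,1]).round(2) for c in(268,271,274)])
print('stub top z91 rim r~20?',proj('side',S+[0,0,91]))
print('row per mm y',(proj('side',S+yd+[0,0,95])-proj('side',S+[0,0,95])).round(3),'z',(proj('side',S+[0,0,96])-proj('side',S+[0,0,95])).round(3))
E
```

```text
[[107 108 106 107 107 107 107 107 107 108]
 [107 107 108 107 107 108 107 108 107 107]
 [107 107 107 107 108 107 107 107 107 107]
 [107 107 107 107 107 107 107 107 108 108]
 [107 109 111 112 112 112 113 113 114 113]
 [115 116 118 118 120 121 121 124 122 120]
 [115 118 119 120 126 127 127 129 129 129]
 [108 113 114 112 114 115 114 118 120 125]
 [106 109 108 108 107 107 107 109 109 112]
 [107 107 107 108 107 107 107 107 107 107]
 [107 108 107 107 107 108 108 107 107 107]
 [107 108 108 139 154 170 194 201 186 177]]
[[223 225 223 223 225 225 225 225 225 225]
 [224 225 224 223 224 225 226 225 225 224]
 [229 225 224 223 224 225 225 225 225 225]
 [199 214 222 223 224 225 225 225 215 197]
 [142 152 160 161 162 162 163 163 154 141]
 [127 125 123 123 122 122 120 119 119 120]
 [198 172 137 128 128 128 126 143 171 179]
 [232 231 220 211 213 215 216 231 238 235]
 [235 240 241 241 242 244 245 246 246 243]
 [233 239 243 244 245 247 247 247 244 241]]
far outer top [np.float64(184.12), np.float64(183.87), np.float64(184.1)]
far inner bottom [np.float64(187.27), np.float64(186.95), np.float64(187.23)]
near inner top [np.float64(199.47), np.float64(199.58), np.float64(199.09)]
near outer bottom [np.float64(202.71), np.float64(202.8), np.float64(202.41)]
stub top z91 rim r~20? [272.41327621 195.61837724]
row per mm y [-0.09   0.269] z [ 0.    -0.355]
```

Call:
move_arm(
  moves=[
    [[0.5, 0, 0], 0, -0.6],
    [[1.0, 0, 0], 0, -0.6],
    [[1.4, 0, 0], 0, -0.6],
    [[1.6, 0, 0], 0, -0.6],
    [[1.6, 0, 0], 0, -0.6],
  ],
)

```text
time_s: 21.48
ee_pos: [597.5, -146.1, 293.6]
ee_rot: [138.5, 90.0, 149.1]
force: [1.6, 0.0, -2.0]
gripper_width: 25.5
```

```bash
python3 look.py 23
```

```text
t 21.52 pos [ 597.6 -146.1  293.8] yaw 100.61 tilt 0.0 w 24.540199220144142 F [-0.3  0.3 -1.8]
shift cm [1.63, -0.09, -0.17] turn rad 0.0002
```

View pics/r23.png

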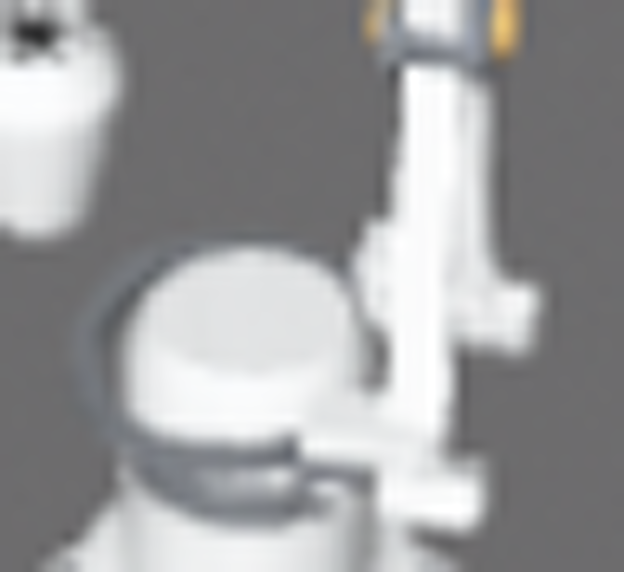

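Call:
move_arm(
  moves=[
    [[0.5, 0, 0], 0, -0.6],
    [[1.0, 0, 0], 0, -0.6],
    [[1.4, 0, 0], 0, -0.6],
    [[1.6, 0, 0], 0, -0.6],
    [[1.6, 0, 0], 0, -0.6],
  ],
)

```text
time_s: 22.15
ee_pos: [597.5, -146.1, 277.6]
ee_rot: [141.4, 90.0, 152.0]
force: [-0.1, -0.1, -2.2]
gripper_width: 25.3
```

```bash
python3 look.py 24; python3 - <<'E'
from ov2 import *
p,xd,yd=frame(); S=np.array([629.8,-140.3,0]); R=ringpts()
g=cv2.cvtColor(cv2.imread('pics/s24.png'),cv2.COLOR_BGR2GRAY)
O=S-23.5*xd; O[2]=62.5
for nm,j,z in(('near inner top',1,5),('near outer bottom',0,0)):
    X,Y=R[j]; q=np.array([proj('side',O+xd*x+yd*y+np.array([0,0,z])) for x,y in zip(X,Y)])
    o=np.argsort(q[:,0]); print(nm,[np.interp(c,q[o,0],q[o,1]).round(2) for c in(268,271,274)])
print(g[204:222,264:280])
for r in range(192,210,2): print(r,g[r,254:270])
E
```

```text
t 22.2 pos [ 597.6 -146.1  277.8] yaw 100.61 tilt 0.01 w 25.157474458435196 F [ 0.8  0.1 -3. ]
shift cm [0.03, -0.09, -0.17] turn rad 0.0002
near inner top [np.float64(210.83), np.float64(210.95), np.float64(210.44)]
near outer bottom [np.float64(214.02), np.float64(214.12), np.float64(213.71)]
[[202 229 238 243 246 247 248 249 250 249 248 245 242 238 231 221]
 [192 228 236 241 245 246 247 249 249 248 246 243 240 235 228 216]
 [171 220 235 241 244 245 246 248 248 247 245 241 238 232 225 211]
 [137 164 211 236 243 244 245 247 247 245 243 239 235 230 225 217]
 [131 120 150 184 223 240 243 245 245 244 241 237 232 220 224 226]
 [150 130 121 133 159 180 198 204 204 202 197 192 176 193 223 229]
 [133 125 121 126 129 133 141 146 144 141 140 135 124 206 232 232]
 [122 121 122 123 123 124 126 127 126 125 123 122 122 221 240 240]
 [143 128 128 125 125 125 127 126 125 123 122 122 125 191 226 230]
 [195 189 179 159 139 131 132 131 129 126 140 163 146 145 163 167]
 [212 220 224 225 212 203 204 207 207 221 225 226 205 168 155 139]
 [212 223 231 237 237 236 238 239 239 241 240 237 229 220 220 221]

[... 332 characters left out ...]
3]
 [241 243 242 243 244 243 242 244 244 243 241 240 239 239 239 238]]
192 [110 110 110 108 110 109 110 111 109 110 110 110 109 143 189 211]
194 [110 110 110 110 110 110 109 109 110 109 108 171 215 226 226 227]
196 [110 110 110 110 110 111 110 110 109 119 171 216 226 228 227 226]
198 [110 110 110 110 110 110 110 109 114 152 204 230 232 228 227 226]
200 [110 109 110 109 110 110 112 118 117 153 212 234 242 247 248 245]
202 [110 110 110 110 109 114 120 116  98 146 210 232 240 245 248 249]
204 [110 110 110 110 110 115 120 116 110 139 202 229 238 243 246 247]
206 [110 109 110 109 110 112 120 119 112 135 171 220 235 241 244 245]
208 [110 110 110 109 110 107 113 119 120 154 131 120 150 184 223 240]
```

View pics/r24.png

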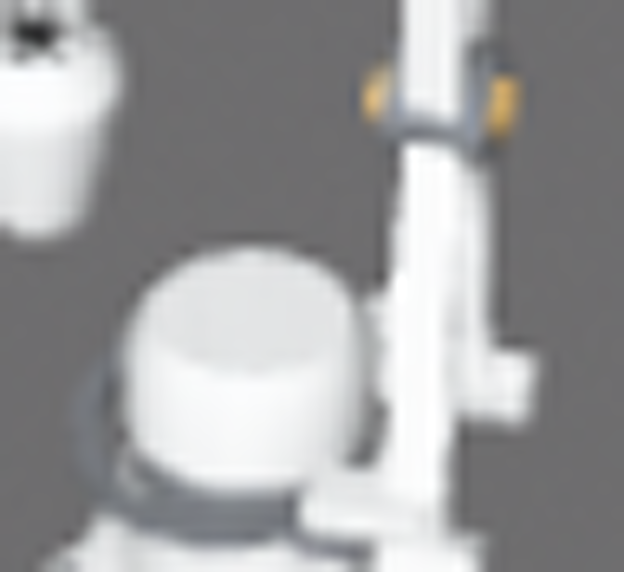

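Call:
move_arm(
  moves=[
    [[0.02, -0.04, 0], 0, -0.6],
    [[0.04, -0.07, 0.02], 0, -0.6],
    [[0.04, -0.07, 0.02], 0, -0.6],
    [[0.04, -0.07, 0.02], 0, -0.6],
    [[0.04, -0.07, 0.02], 0, -0.6],
    [[0.04, -0.07, 0.02], 0, -0.6],
    [[0.04, -0.07, 0.02], 0, -0.6],
    [[0.04, -0.07, 0.02], 0, -0.6],
  ],
)

```text
time_s: 23.2
ee_pos: [597.9, -146.7, 277.4]
ee_rot: [67.8, 90.0, 78.5]
force: [0.1, -0.5, -1.9]
gripper_width: 25.1
```

```bash
python3 look.py 25; python3 - <<'E'
from ov2 import *
g=cv2.cvtColor(cv2.imread('pics/s25.png'),cv2.COLOR_BGR2GRAY)
print(g[206:218,264:280]); print(g[202,254:270])
b=cv2.imread('pics/s25.png'); c=b[190:220,252:296].astype(float)
cv2.imwrite('pics/e25.png',cv2.resize(np.clip((c-80)*1.4,0,255).astype(np.uint8),None,fx=16,fy=16,interpolation=cv2.INTER_CUBIC))
E
```

```text
t 23.25 pos [ 597.9 -146.7  277.4] yaw 100.61 tilt 0.01 w 25.363569452482896 F [ 0.9  0.3 -2.3]
shift cm [-0.01, -0.02, -0.19] turn rad 0.0002
[[170 220 235 240 244 245 246 248 248 247 245 241 238 232 225 210]
 [136 164 211 236 243 244 245 247 247 245 243 239 236 230 226 220]
 [130 119 149 184 223 240 244 245 246 244 242 237 233 229 228 228]
 [136 123 122 133 160 180 197 205 204 201 197 192 176 200 225 229]
 [127 122 121 125 128 133 141 146 144 142 139 136 124 209 233 234]
 [122 122 122 122 123 124 124 125 125 124 124 124 122 222 241 240]
 [153 135 129 127 125 125 125 125 124 122 123 125 125 177 210 226]
 [197 191 192 169 153 139 131 131 130 142 165 172 145 137 149 162]
 [211 220 226 227 228 226 213 207 208 224 230 227 205 185 165 155]
 [213 223 231 237 240 241 239 239 240 241 240 236 229 224 216 215]
 [221 224 231 237 240 241 242 243 243 242 239 236 231 226 221 212]
 [230 228 232 238 240 241 241 243 244 242 239 236 231 225 217 201]]
[110 110 110 111 109 114 120 115 104 149 210 232 240 245 248 249]
```

View pics/e25.png

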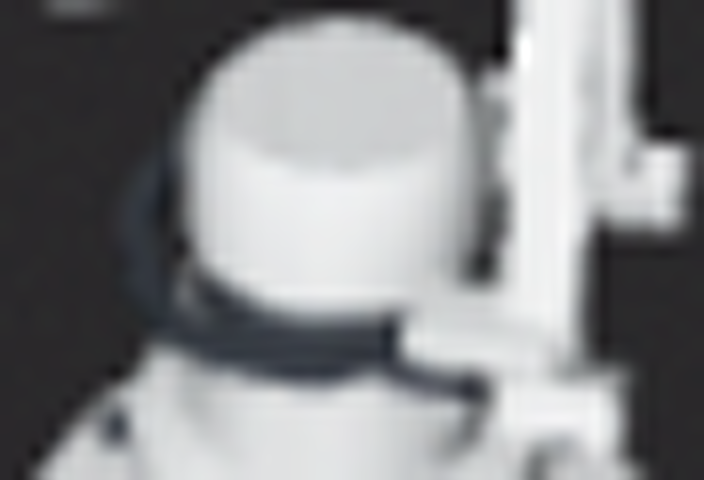

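View pics/s25.png

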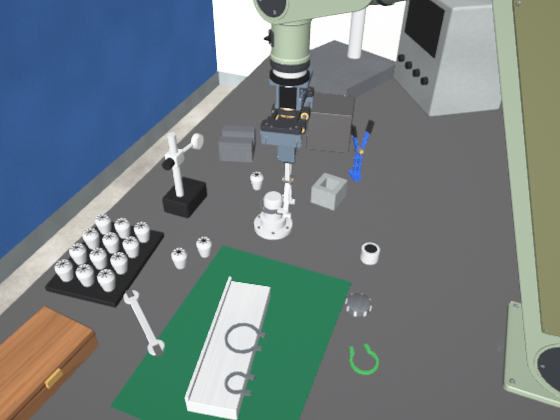

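```bash
python3 - <<'E'
from ov2 import *
S=np.array([629.8,-140.3,0]); e=cal('side')[1]; d=(e-S)[:2]; d=np.r_[d/np.linalg.norm(d),0]
for z,r in((70,22),(60,22)): print(z,proj('side',S+d*r+[0,0,z]).round(2))
p,xd,yd=frame(); O=S-23.5*xd-0.0*yd; R=ringpts()
for zu in(61.5,62.5,63.5,64.5):
    O[2]=zu
    for dy in(0,.5):
        X,Y=R[0]; q=np.array([proj('side',O+xd*x+yd*(y+dy)) for x,y in zip(X,Y)]); o=np.argsort(q[:,0]); print(zu,dy,np.interp([267,269,271,273],q[o,0],q[o,1]).round(2))
s=status.state(); print(s['time_s'],s['force'].round(2),s['torque'].round(3))
E
```

```text
70 [272.4  209.11]
60 [272.4  212.56]
61.5 0 [214.22 214.45 214.46 214.25]
61.5 0.5 [214.37 214.59 214.6  214.38]
62.5 0 [213.87 214.11 214.12 213.9 ]
62.5 0.5 [214.02 214.25 214.26 214.04]
63.5 0 [213.53 213.76 213.78 213.56]
63.5 0.5 [213.68 213.91 213.91 213.7 ]
64.5 0 [213.19 213.42 213.43 213.22]
64.5 0.5 [213.34 213.56 213.57 213.35]
23.25 [ 0.88  0.34 -2.3 ] [ 0.068  0.063 -0.009]
```

Call:
move_arm(
  moves=[
    [[0.03, 0.02, 0], 0, -0.6],
    [[0.05, 0.03, 0], 0, -0.6],
    [[0.05, 0.03, 0], 0, -0.6],
    [[0.05, 0.03, 0], 0, -0.6],
    [[0.05, 0.03, 0], 0, -0.6],
    [[0.05, 0.03, 0], 0, -0.6],
    [[0.05, 0.03, 0], 0, -0.6],
    [[0.05, 0.03, 0], 0, -0.6],
  ],
)

```text
time_s: 24.25
ee_pos: [597.8, -146.4, 276.9]
ee_rot: [72.4, 90.0, 83.0]
force: [0.2, 0.2, -2.0]
gripper_width: 25.7
```

```bash
python3 look.py 26; python3 - <<'E'
from ov2 import *
s=status.state(); print(s['time_s'],s['force'].round(2),s['torque'].round(3),s['qvel'].round(2))
E
```

```text
t 24.3 pos [ 597.9 -146.4  276.9] yaw 100.61 tilt 0.01 w 24.900445420635467 F [-0.2 -0.6 -2.1]
shift cm [-0.06, -0.05, -0.19] turn rad 0.0002
24.3 [-0.18 -0.56 -2.06] [0.05  0.046 0.027] [ 0.06 -0.02 -0.03 -0.14 -0.04  0.11]
```

View pics/r26.png

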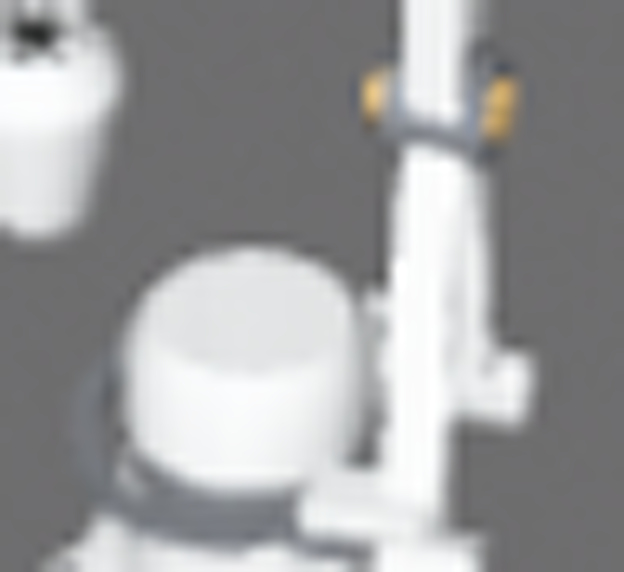

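```bash
python3 -c "
from h import *
env.job_done(); print(status.state()['time_s'])"
```

```text
the job is handed in; nothing more can be done
the job is handed in; nothing more can be done
```

I took the pliers out of the holder, picked the middle ring up on the tips, and lowered it, spread, over the stub to the groove. I handed the job in at about 24 s, still squeezing, with no verdict reported.

**Last checks that agreed:**
- The grips are about 25 mm apart, which is the full squeeze.
- The wrist force is about 2 N downward, the weight of the pliers and ring, with under 1 N sideways, so there is no sign of contact with the stub.
- The side picture shows the ring around the shaft at the dark groove, looking level. There is a visible gap on the side away from the pliers.
- The small and large rings, the collets, sleeve, nut and spanner look untouched.

**Where the checks disagreed or were weak:**
- **Ring height:** arm-based and image-based estimates differed by about 1 mm, giving the ring's middle as roughly 64.5 to 66 mm against the groove's 65 mm. I split the difference.
- **Sideways centring:** the two cameras disagreed by about 2 mm, and I used a compromise. The spare room is only about 2 mm all round, and the far side could not be seen.
- **Pick-up:** on the first try the tips were partly spread and pushed the ring about 2 mm along the rack. I backed off, relaxed the pliers and re-measured, and the second try worked.

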